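Pack the spare bottles and screw down the drum lid

ROBOT

A 6-joint arm with a two-finger parallel gripper is mounted at the origin on a cart in front of the work surface, level with it; the furniture and walls round the work are solid. World frame = base frame: x ahead of the robot, y to its left, z up, the work surface at z = 0. Lengths are in m, angles in rad, forces in N, time in s.
With the tool pointing down it reaches from about 0.3 to 0.85 m from the base axis. Payload 5.4 kg.
Tool frame: the origin (TCP) lies at the very end of the fingers, on their centre line; the grasp point (between the pads) lies 19 mm behind it (r.grip_depth is the distance from the TCP to the grasp point, in m); z points along the fingers, y is the direction in which the jaws open and shut (so a half turn about z gives the same grasp; the last joint's range is limited). The gripper opens to 85 mm and grips with 20 to 120 N. Pads are 22 mm wide; open, the fingers measure 114 mm over their backs; the gripper's body (76 mm by 85 mm) begins 54 mm behind the grasp point. The pads swing forward as they close: fully open they stand 13 mm farther back than shut.
Start: joints at [-1.313, 0.158, 1.597, -0, 1.386, -0.21], TCP at [0.259, -0.513, 0.231] pointing down, gripper open.
Joint ranges: [-2.91, 2.91], [-0.94, 2.29], [0.18, 2.7], [-1.29, 4.43], [0.17, 2.64], [-3, 3]. Speed limits (rad/s): [2.57, 2.57, 3.14, 3.14, 3.14, 3.14].

INTERFACE

Orientations are given as a rotation vector (axis times angle).
In Python, from plant import r gives the robot as it stands.
- The arm moves only by the tool apply_moves, never from a script. Its argument "series" is a list that holds one entry, the list of rows, each a list of 4 numbers: the shift along the world's x, y, z in mm, then the turn about the world's z in rad. A call has 1 to 8 rows; each row is the pose to reach, as a shift and turn from the pose commanded when the call began; what a row does not reach only later rows make up. A row lasts 1/10 s, in which the tool goes at most 50 mm and 8.59 degrees, less where a joint would pass 70% of its speed; a pose out of reach is approached as far as the arm can. A call with a gripper value outside its range is refused whole. "gripper" is the gripper command: -1 is fully open, 1 is shut, values between are in proportion, set as the call begins (left out, the last holds). The fingers move at their own pace and stop on an object; "newtons" is the grip in N (left out, the last holds). Time passes only in rows, so rows that repeat a pose let the fingers close. It gives the time, the measured TCP pose, the force and the opening at its end, in the units of the state.
- r.sense(): the state, without advancing time (a new reading comes with each control period).
- r.camera(name): name is "scene" or "top" or "wrist"; returns a dict with "frame" (384x512x3 uint8, red, green, blue), "fx", "fy", "cx", "cy" (pixels), "T" (4x4, takes a point from camera to world coordinates). Camera axes: x right, y down, z forward; pixel columns grow to the right and rows downward; lengths in m; the calibration is good to about 2 mm. A picture is of the moment at which its call begins. There is no depth.
- r.sign_off(): hands the job in, once; it reports no verdict.
The state is a dict: "time": time; "joint_positions": joint angles; "joint_vel": joint speeds; "tau": joint torques, N m; "tcp_pos": TCP position; "eef_rot": TCP orientation; "ft_force": force on the tool from outside, world axes, zero at the start; "wrist_torque": the same for the moment, N m; "opening": opening from 0.0 (shut) to 1.0 (fully open).
Only numpy, scipy, OpenCV 4.12 (cv2) and the standard library are available. Lean on these libraries where they do the work, as an engineer would, in place of code of your own. Each camera call takes 0.05 s, during which the arm holds its last target.

TASK

Put every spare dropper bottle that stands on the worktop upright into an empty pocket of the bottle drum, leaving the bottles that are already in it, then close the drum: set its lid over the neck, turn it backward (counterclockwise from above) until you feel it drop into the thread start, then turn it forward until it is fully home, and let go. Leave the timer, the gel tube and the sticky pad alone.

Things in the scene. Friction and masses are not known exactly. Their poses are not given: they have to be found in the camera images.
- canister: round bottle drum, white plastic on a grey foot, screwed to the worktop (does not move), open at the top. Origin: centre of its underside; z up. Rim 55 mm high; wall radius 64 mm outside, 61 mm inside. Inside, round a hub of radius 17 mm, five upright partitions (2.5 mm thick, tops at 45 mm) make five equal pockets. It always stands directly on the worktop
- neck (a point): on the drum's axis, level with its rim. Outside the neck run three equal coarse right-hand thread ridges (outer radius 71 mm, 30 mm advance a turn, tops 48 to 55 mm above the drum's underside), each closed at its lower, clockwise end by an upright stop rib and open at its upper end, where a gap of about 30 degrees is the thread start
- lid: grey bell-shaped screw lid, 155 mm across, 119 mm high, about 220 g, mouth down on the worktop at the start. Origin: centre of its lower edge; z up. Hollow: inside radius 73.5 mm, inside height 78 mm, with 2.5 mm sideways play on the neck. Lower it straight over the bottles, whose tips reach 108 mm. Clockwise from above screws it down; three hidden, slippery lugs inside follow the thread
- lid_grip (a point): middle of the lid's six-sided grip, on its axis, 101 mm above its lower edge. The grip is 40 mm across flats and stands from 83 to 119 mm; the lid's flat top round it is at 84 mm. One pair of flats faces along the lid's own +y and -y, the others at 60 degree steps
- lid_mouth (a point): the lid's origin again; its height over the drum's origin tells the thread: 44 to 51 mm = lugs on top of the ridges (clockwise then jams on a rib; counterclockwise by up to 120 degrees the lid drops 6 to 12 mm into the starts; off a rib top a drop may first end on a ridge), 38 to 41 mm = in the starts, 31 to 32 mm = home, 80 to 110 degrees clockwise from there, against the ribs
- pocket1 (a point): centre of the floor of one pocket of the drum, 10 mm above the drum's underside, 40 mm from its axis; the pocket takes one bottle with at least 3 mm of play all round
- pocket2 (a point): centre of the floor of one pocket of the drum, 10 mm above the drum's underside, 40 mm from its axis; the pocket takes one bottle with at least 3 mm of play all round
- pocket3 (a point): centre of the floor of one pocket of the drum, 10 mm above the drum's underside, 40 mm from its axis; the pocket takes one bottle with at least 3 mm of play all round
- pocket4 (a point): centre of the floor of one pocket of the drum, 10 mm above the drum's underside, 40 mm from its axis; the pocket takes one bottle with at least 3 mm of play all round
- pocket5 (a point): centre of the floor of one pocket of the drum, 10 mm above the drum's underside, 40 mm from its axis; the pocket takes one bottle with at least 3 mm of play all round
- bottle_in1: white plastic dropper bottle, 98 mm high; body 36 mm in diameter up to about 64 mm, then a round cap 22 mm in diameter from 66 to 83 mm (take it there), then a thin nozzle; 60 g. Origin: centre of its underside, z up. Stands in a pocket of the drum from the start; may be absent
- bottle_in2: white plastic dropper bottle, 98 mm high; body 36 mm in diameter up to about 64 mm, then a round cap 22 mm in diameter from 66 to 83 mm (take it there), then a thin nozzle; 60 g. Origin: centre of its underside, z up. Stands in a pocket of the drum from the start; may be absent
- bottle_in3: white plastic dropper bottle, 98 mm high; body 36 mm in diameter up to about 64 mm, then a round cap 22 mm in diameter from 66 to 83 mm (take it there), then a thin nozzle; 60 g. Origin: centre of its underside, z up. Stands in a pocket of the drum from the start; may be absent
- bottle_in4: white plastic dropper bottle, 98 mm high; body 36 mm in diameter up to about 64 mm, then a round cap 22 mm in diameter from 66 to 83 mm (take it there), then a thin nozzle; 60 g. Origin: centre of its underside, z up. Stands in a pocket of the drum from the start; may be absent
- bottle_in5: white plastic dropper bottle, 98 mm high; body 36 mm in diameter up to about 64 mm, then a round cap 22 mm in diameter from 66 to 83 mm (take it there), then a thin nozzle; 60 g. Origin: centre of its underside, z up. Stands in a pocket of the drum from the start; may be absent
- bottle_spare1: white plastic dropper bottle, 98 mm high; body 36 mm in diameter up to about 64 mm, then a round cap 22 mm in diameter from 66 to 83 mm (take it there), then a thin nozzle; 60 g. Origin: centre of its underside, z up. A spare, standing on the worktop at the start; may be absent
- bottle_spare2: white plastic dropper bottle, 98 mm high; body 36 mm in diameter up to about 64 mm, then a round cap 22 mm in diameter from 66 to 83 mm (take it there), then a thin nozzle; 60 g. Origin: centre of its underside, z up. A spare, standing on the worktop at the start; may be absent
- bottle_spare3: white plastic dropper bottle, 98 mm high; body 36 mm in diameter up to about 64 mm, then a round cap 22 mm in diameter from 66 to 83 mm (take it there), then a thin nozzle; 60 g. Origin: centre of its underside, z up. A spare, standing on the worktop at the start; may be absent
- bottle_spare4: white plastic dropper bottle, 98 mm high; body 36 mm in diameter up to about 64 mm, then a round cap 22 mm in diameter from 66 to 83 mm (take it there), then a thin nozzle; 60 g. Origin: centre of its underside, z up. A spare, standing on the worktop at the start; may be absent
- timer: bystander: white bench timer, 66x66x18 mm
- gel_tube: bystander: soft-looking tube lying flat, 40x136x27 mm
- sticky_pad: bystander: pad of sticky notes, 78x78x10 mm

How it is judged:
By the outcome, as a careful person would: the job done as asked, in the order asked, and still so for the second after the job is handed in, with the robot touching nothing.
Of bottle_in1, bottle_in2, bottle_in3, bottle_in4, bottle_in5 only 1 to 1 are there at a start; the rules pass over those that are not, and their reading is None.
Of bottle_spare1, bottle_spare2, bottle_spare3, bottle_spare4 only 3 to 4 are there at a start; the rules pass over those that are not, and their reading is None.
At some moment in a run one of lid may be knocked a few centimetres aside while the robot is not near it.
It also fails if it takes over 210 s, if anything falls off the work surface, if the arm or the gripper's body presses on something with over 40 N, if the wrist force passes 120 N, or if a joint passes its speed limit or range.

## Working session

There is one attempt and no reset: what is moved stays moved. The work goes in short steps, Python scripts to look and compute and a tool call to move; the robot and the scene stay as the last step left them, time stands still between calls to the robot, and variables do not carry over. Pictures are saved under pics/ and viewed, and the job is handed in when it is done.

Besides the shell and the picture viewer there is one more tool, called as name(argument=value, ...), one argument or row to a line, values as JSON. apply_moves: Moves the arm, as the interface text tells. Its arguments: {"type":"object","properties":{"series":{"type":"array"},"gripper":{"type":"number"},"newtons":{"type":"number"}},"required":["series"]}

```bash
ls; mkdir -p pics
python3 - <<'E'
from plant import r
import cv2
print(r.sense())
for n in ["scene","top","wrist"]:
    c=r.camera(n); cv2.imwrite(f"pics/{n}0.png",c["frame"][:,:,::-1]); print(n,c["fx"],c["fy"],c["cx"],c["cy"]); print(c["T"].round(4))
E
```

```text
pics
{'time': 0.0, 'joint_positions': array([-1.31310587e+00,  1.59047328e-01,  1.59821832e+00, -1.25659218e-05,
        1.38617754e+00, -2.10115593e-01]), 'joint_vel': array([-0.00111351,  0.00042567, -0.00019855,  0.00028921, -0.00011509,
        0.00142157]), 'tau': array([ 6.63592436e-04, -3.95991111e+01, -3.31430769e+01, -5.92373067e-05,
        8.10797908e-03, -4.67880113e-05]), 'tcp_pos': array([ 0.25910097, -0.51265678,  0.23032482]), 'eef_rot': array([-3.05424431e+00, -7.27720667e-01,  8.84812215e-05]), 'ft_force': array([-0.04281479, -0.05344873,  0.47408882]), 'wrist_torque': array([-0.01679045,  0.00349927,  0.03165085]), 'opening': 1.001883169639965}
scene 365.8788491593079 365.8788491593079 253.13783189563054 192.67032233401946
[[-0.8941 -0.2322  0.383   0.15  ]
 [-0.4476  0.4943 -0.7452  0.6414]
 [-0.0163 -0.8377 -0.5458  0.6432]
 [ 0.      0.      0.      1.    ]]
top 409.96814980316003 409.96814980316003 253.1475230228781 187.86808495705446
[[ 0.0126 -0.9873  0.1584  0.3186]
 [-0.9998 -0.0104  0.0149 -0.0958]
 [-0.0131 -0.1586 -0.9873  1.3212]
 [ 0.      0.      0.      1.    ]]
wrist 304.9777601593321 304.9777601593321 256.51618301397 188.76695449905986
[[ 0.4513 -0.8542 -0.2583  0.3256]
 [-0.8924 -0.4325 -0.129  -0.4795]
 [-0.0015  0.2887 -0.9574  0.3746]
 [ 0.      0.      0.      1.    ]]
```

View pics/scene0.png

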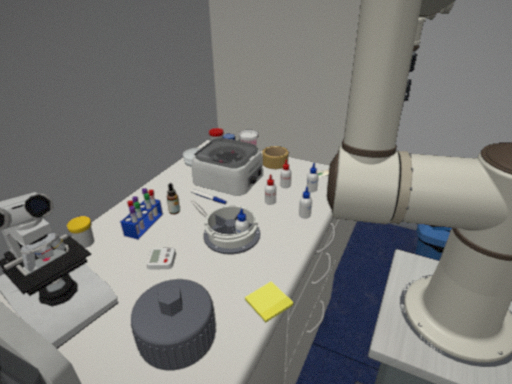

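View pics/top0.png

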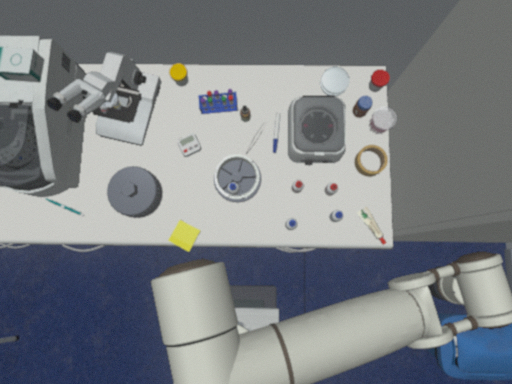

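View pics/wrist0.png

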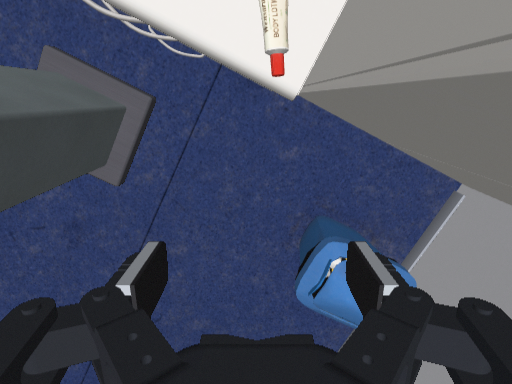

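```bash
cat > h.py <<'E'
import numpy as np, cv2
from plant import r
def ray(c,u,v):
    d=np.array([(u-c["cx"])/c["fx"],(v-c["cy"])/c["fy"],1.0]); T=c["T"]
    return T[:3,3], T[:3,:3]@d
def onz(c,u,v,z):
    o,d=ray(c,u,v); return o+d*(z-o[2])/d[2]
def proj(c,p):
    T=c["T"]; q=T[:3,:3].T@(np.array(p)-T[:3,3]); return np.array([c["fx"]*q[0]/q[2]+c["cx"],c["fy"]*q[1]/q[2]+c["cy"]])
def tri(c1,p1,c2,p2):
    o1,d1=ray(c1,*p1);o2,d2=ray(c2,*p2)
    A=np.stack([d1,-d2],1); s=np.linalg.lstsq(A,o2-o1,rcond=None)[0]
    a=o1+s[0]*d1;b=o2+s[1]*d2
    return (a+b)/2, np.linalg.norm(a-b)
def colmask(f,col):
    h=cv2.cvtColor(f,cv2.COLOR_RGB2HSV)
    if col=="blue": return cv2.inRange(h,(105,110,40),(130,255,255))
    return cv2.inRange(h,(0,120,60),(8,255,255))|cv2.inRange(h,(170,120,60),(180,255,255))
def blobs(f,col,amin=8):
    n,l,s,ce=cv2.connectedComponentsWithStats(colmask(f,col))
    return [(ce[i].round(1).tolist(),int(s[i,4])) for i in range(1,n) if s[i,4]>=amin]
def save(f,name,box=None,k=1):
    if box: x0,y0,x1,y1=box; f=f[y0:y1,x0:x1]
    f=cv2.resize(f,None,fx=k,fy=k,interpolation=cv2.INTER_CUBIC)
    cv2.imwrite(f"pics/{name}.png",f[:,:,::-1])
E
python3 - <<'E'
from h import *
t=r.camera("top"); s=r.camera("scene")
save(t["frame"],"t1",(90,130,250,250),5); save(t["frame"],"t2",(200,140,360,240),5)
save(s["frame"],"s1",(190,150,340,255),5)
for n,c,box in (("top",t,(200,140,360,240)),("scene",s,(190,150,340,255))):
    f=c["frame"]; m=np.zeros_like(f); x0,y0,x1,y1=box; m[y0:y1,x0:x1]=f[y0:y1,x0:x1]
    for col in("blue","red"): print(n,col,blobs(m,col,4), [onz(c,*b[0],0.08).round(3).tolist() for b in blobs(m,col,4)])
E
```

```text
top blue [([274.6, 144.9], 23), ([232.1, 186.1], 22), ([338.4, 214.4], 22), ([292.0, 222.9], 20)] [[0.654, -0.142, 0.08], [0.523, -0.012, 0.08], [0.439, -0.336, 0.08], [0.412, -0.196, 0.08]]
top red [([298.1, 184.0], 20), ([333.1, 186.5], 22)] [[0.531, -0.215, 0.08], [0.525, -0.322, 0.08]]
scene blue [([313.0, 169.4], 30), ([305.9, 193.5], 42), ([218.6, 199.9], 34), ([240.9, 215.8], 63)] [[0.436, -0.325, 0.08], [0.41, -0.187, 0.08], [0.615, -0.055, 0.08], [0.525, -0.017, 0.08]]
scene red [([285.5, 165.5], 39), ([270.0, 181.2], 31)] [[0.523, -0.312, 0.08], [0.528, -0.204, 0.08]]
```

View pics/t1.png

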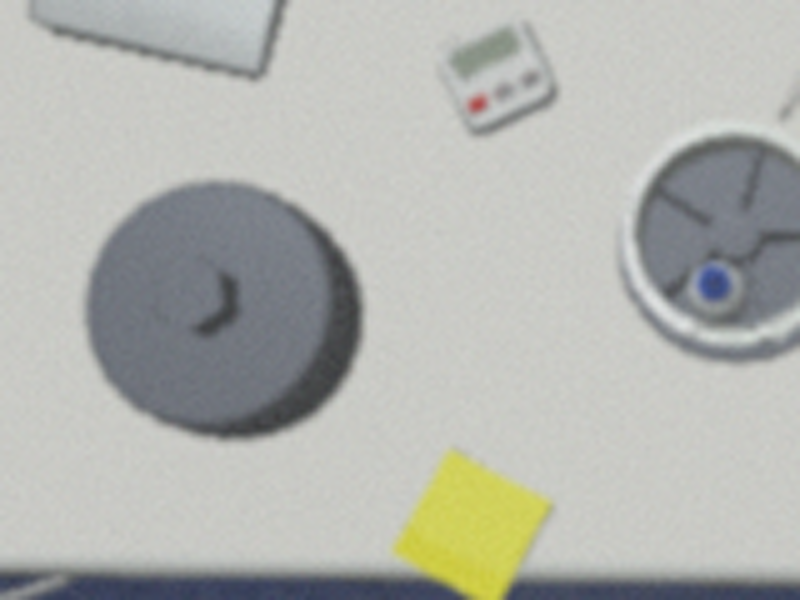

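View pics/t2.png

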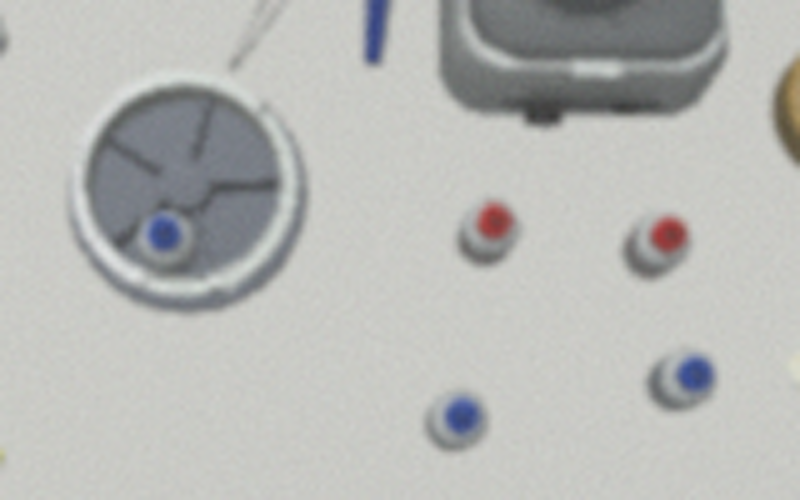

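View pics/s1.png

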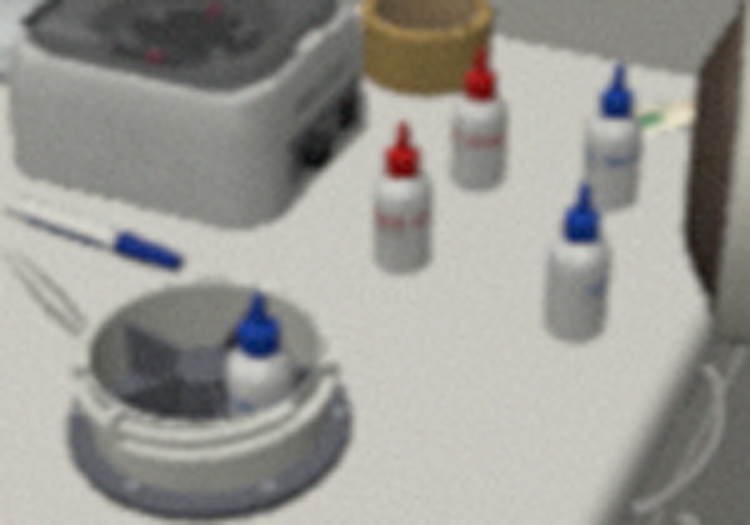

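Run:
```python
from h import *
t=r.camera("top"); s=r.camera("scene")
for n,a,b in (("A red near drum",(298.1,184),(270,181.2)),("B red far",(333.1,186.5),(285.5,165.5)),("C blue near",(292,222.9),(305.9,193.5)),("D blue far",(338.4,214.4),(313,169.4)),("in",(232.1,186.1),(240.9,215.8))):
    p,e=tri(t,a,s,b); print(n,p.round(4),round(e,4))
# rim ellipse in top: outer pixels approx
for uv in [(233,176),(237,178),(229,180)]: print(onz(t,*uv,0.055).round(3))
print("lid top",onz(t,132.5,190,0.119).round(3),onz(t,134,191.5,0.084).round(3))
R=cv2.Rodrigues(r.sense()["eef_rot"])[0]; print(R.round(3)); 
w=r.camera("wrist"); p=r.sense()["tcp_pos"]; print((R.T@(w["T"][:3,3]-p)).round(4)); print((R.T@w["T"][:3,:3]).round(3))
```

```text
A red near drum [ 0.5326 -0.2154  0.0727] 0.0002
B red far [ 0.5262 -0.3226  0.0741] 0.0012
C blue near [ 0.4125 -0.1963  0.0734] 0.0002
D blue far [ 0.4397 -0.3375  0.0728] 0.0003
in [ 0.5222 -0.0125  0.0836] 0.0004
[ 0.559 -0.013  0.055]
[ 0.553 -0.026  0.055]
[ 0.546 -0.001  0.055]
lid top [0.501 0.282 0.119] [0.502 0.288 0.084]
[[ 0.893  0.451 -0.   ]
 [ 0.451 -0.893  0.   ]
 [ 0.    -0.    -1.   ]]
[ 7.440e-02  1.000e-04 -1.441e-01]
[[ 0.    -0.957 -0.289]
 [ 1.     0.     0.   ]
 [-0.    -0.289  0.957]]
```

apply_moves(
  series=[
    [[273,297,0,-0.468],[273,297,0,-0.468],[273,297,0,-0.468],[273,297,0,-0.468],[273,297,0,-0.468],[273,297,0,-0.468],[273,297,0,-0.468],[273,297,0,-0.468]],
  ],
  gripper=0,
  newtons=30,
)

```text
time: 1.2
tcp_pos: [0.5256, -0.2231, 0.2316]
eef_rot: [3.141, -0.0, 0.001]
ft_force: [0.6, -1.4, 0.1]
opening: 0.5
```

apply_moves(
  series=[
    [[22,25,0,0],[22,25,0,0]],
  ],
)

```text
time: 1.4
tcp_pos: [0.5485, -0.1963, 0.2312]
eef_rot: [-3.141, -0.008, -0.001]
ft_force: [-0.6, -0.7, -0.1]
opening: 0.498
```

Run:
```python
from h import *
w=r.camera("wrist"); s=r.sense(); print(s["time"],s["tcp_pos"],s["eef_rot"])
save(w["frame"],"w1",None,1.5)
for col in("blue","red"): print(col,[(b,onz(w,*b[0],0.0745).round(4).tolist()) for b in blobs(w["frame"],col,60)])
```

```text
1.45 [ 0.54726239 -0.19819658  0.23117305] [ 3.14156511e+00  5.29825761e-03 -2.46465395e-04]
blue [(([210.0, 48.3], 583), [0.6647, -0.1533, 0.0745]), (([73.7, 201.1], 547), [0.5176, -0.0053, 0.0745]), (([499.7, 266.3], 429), [0.4434, -0.4678, 0.0745]), (([381.9, 267.5], 388), [0.4411, -0.3366, 0.0745]), (([269.7, 314.7], 3153), [0.3774, -0.2124, 0.0745]), (([489.9, 313.4], 2579), [0.3809, -0.471, 0.0745]), (([30.3, 321.2], 2262), [0.3665, 0.0714, 0.0745]), (([440.8, 302.4], 96), [0.3957, -0.4106, 0.0745]), (([99.7, 337.2], 110), [0.3437, -0.0076, 0.0745]), (([413.4, 337.3], 110), [0.346, -0.3865, 0.0745]), (([375.8, 365.0], 983), [0.3034, -0.3461, 0.0745])]
red [(([275.1, 187.8], 381), [0.5333, -0.2152, 0.0745]), (([378.5, 194.9], 448), [0.5262, -0.3226, 0.0745]), (([467.9, 297.4], 129), [0.4026, -0.4406, 0.0745])]
```

View pics/w1.png

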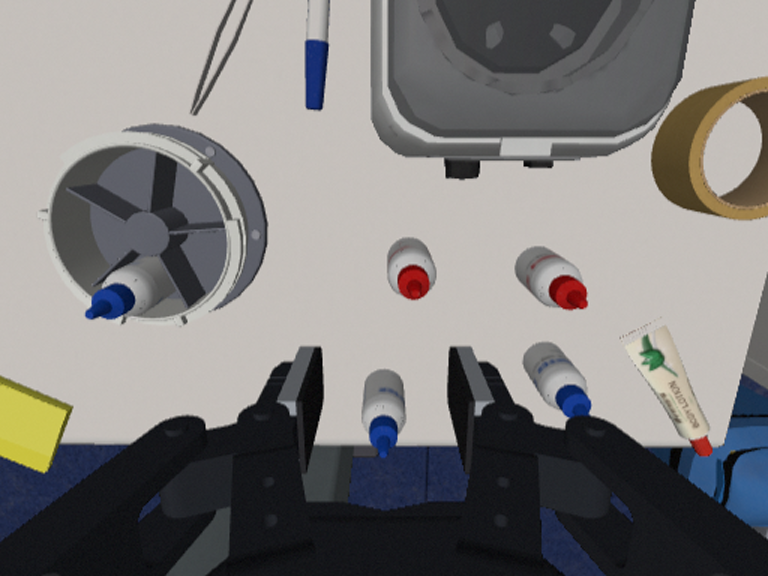

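Run:
```python
from h import *
w=r.camera("wrist")
save(w["frame"],"w2",(20,70,190,225),4)
np.save("w2.npy",w["frame"]); np.save("w2T.npy",w["T"])
```

```text
(no output)
```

View pics/w2.png

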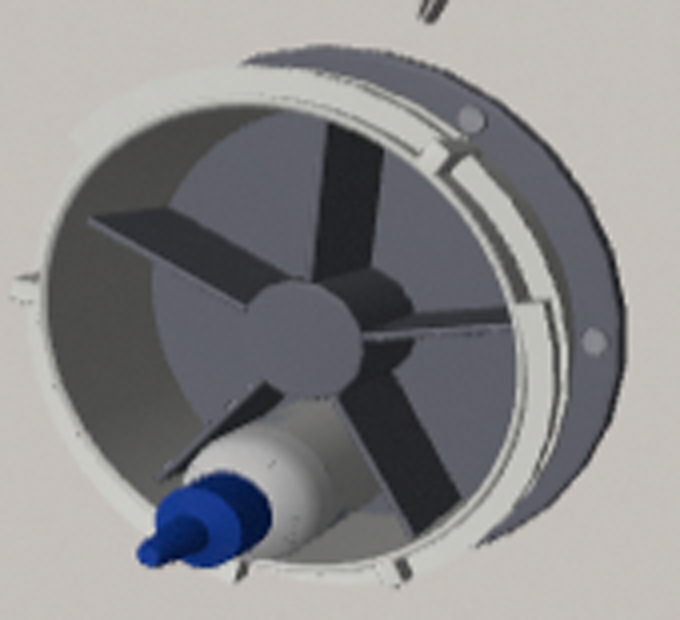

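Run:
```python
from h import *
from scipy.optimize import least_squares
w=r.camera("wrist")
g=lambda x,y,z: onz(w,20+(x+.5)/4-.5,70+(y+.5)/4-.5,z)[:2]
P=np.array([g(x,y,.055) for x,y in [(45,300),(230,103),(340,125),(430,175),(495,250),(520,330),(520,430),(475,520),(100,430),(60,370),(80,205),(150,130)]])
f=lambda q:np.hypot(*(P-q[:2]).T)-q[2]
q=least_squares(f,[.55,-.02,.06]).x; print(q.round(4),f(q).round(4))
print("hub",g(305,338,.045))
c=q[:2]
for n,a,b in (("UL",(248,305),(92,218)),("U",(315,280),(331,125)),("R",(362,335),(510,325)),("LR",(340,405),(415,530)),("LL",(270,385),(165,475))):
    a,b=g(*a,.045),g(*b,.045); 
    print(n,np.degrees(np.arctan2(*(b-a)[::-1])).round(1),np.degrees(np.arctan2(*(b-c)[::-1])).round(1),np.hypot(*(b-c)).round(4))
d=np.array([.5222,-.0125])-c; print("in",np.degrees(np.arctan2(d[1],d[0])),np.hypot(*d))
```

```text
[ 0.5586 -0.025   0.0624] [ 0.0019  0.001  -0.0009 -0.0003  0.0003 -0.0011 -0.0002  0.0018 -0.0028
  0.0007 -0.0006  0.0004]
hub [ 0.56032726 -0.02358735]
UL 58.5 57.5 0.063
U -14.1 -13.4 0.0593
R -86.0 -84.4 0.0552
LR -156.1 -158.0 0.058
LL 127.6 128.6 0.06
in 161.02041128221023 0.03849670049724799
```

apply_moves(
  series=[
    [[-14,-17,-50,0],[-14,-17,-100,0],[-14,-17,-100,0],[-14,-17,-100,0]],
  ],
)

```text
time: 1.95
tcp_pos: [0.5312, -0.2172, 0.1308]
eef_rot: [-3.14, 0.003, 0.004]
ft_force: [0.1, 0.2, 0.5]
opening: 0.501
```

Run:
```python
from h import *
w=r.camera("wrist"); s=r.sense(); print(s["time"],s["tcp_pos"],s["eef_rot"],s["opening"])
save(w["frame"],"w3",None,1.5)
print([(b,onz(w,*b[0],0.0745).round(4).tolist()) for b in blobs(w["frame"],"red",60)])
```

```text
2.0 [ 0.5328704  -0.2179083   0.13306064] [ 3.14056620e+00 -2.08846842e-03  2.45073498e-03] 0.4990303962095946
[(([254.2, 204.8], 861), [0.5332, -0.2153, 0.0745]), (([407.4, 214.6], 1082), [0.5258, -0.3232, 0.0745])]
```

View pics/w3.png

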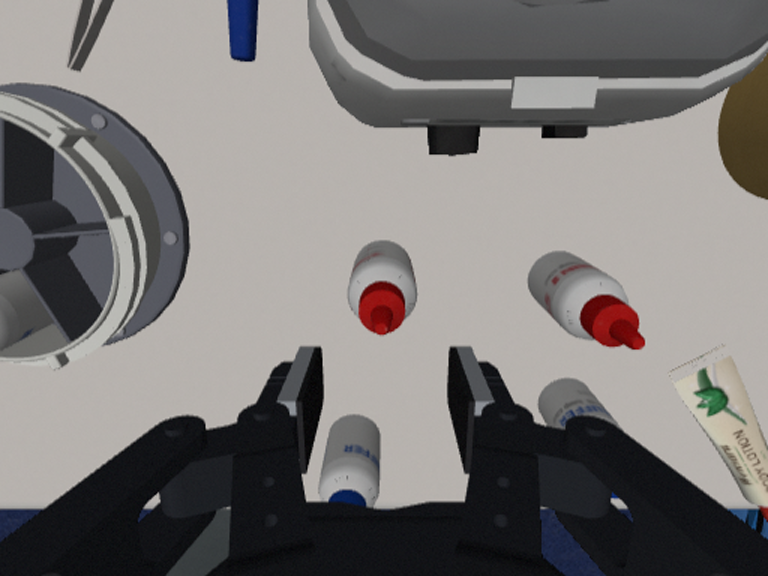

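apply_moves(
  series=[
    [[0,2,-40,0],[0,2,-66,0],[0,2,-66,0],[0,2,-66,0]],
  ],
)

```text
time: 2.4
tcp_pos: [0.5341, -0.2159, 0.0681]
eef_rot: [3.139, -0.0, 0.005]
ft_force: [0.2, 0.3, 0.2]
opening: 0.5
```

apply_moves(
  series=[
    [[0,0,0,0],[0,0,0,0],[0,0,0,0],[0,0,0,0],[0,0,0,0]],
  ],
  gripper=1,
  newtons=30,
)

```text
time: 2.9
tcp_pos: [0.5344, -0.2159, 0.0684]
eef_rot: [3.139, -0.0, 0.007]
ft_force: [0.0, 0.1, 6.7]
opening: 0.221
```

Run:
```python
from h import *
w=r.camera("wrist"); s=r.sense(); print(s["time"],s["tcp_pos"],s["eef_rot"],s["opening"],s["ft_force"])
save(w["frame"],"w4",None,1.5)
```

```text
2.95 [ 0.534439   -0.2159878   0.06846932] [ 3.13876174e+00 -3.22478163e-04  7.14922231e-03] 0.22317437917888608 [-0.14551687  0.64807674  6.46250375]
```

View pics/w4.png

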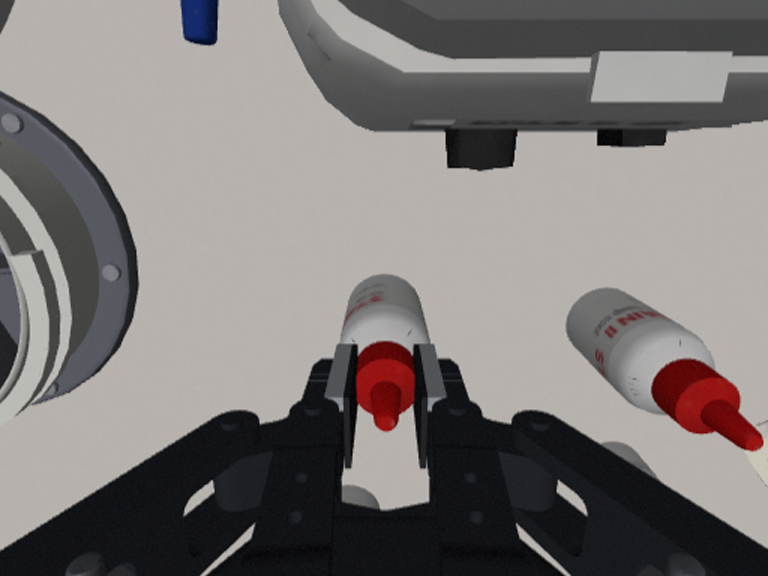

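apply_moves(
  series=[
    [[0,0,40,0],[0,0,85,0],[0,0,125,0],[5,48,125,0.077],[10,96,125,0.077],[15,144,125,0.077],[20,192,125,0.077],[22,231,125,0.077]],
  ],
)

```text
time: 3.75
tcp_pos: [0.5549, 0.0186, 0.1918]
eef_rot: [3.139, 0.122, 0.004]
ft_force: [0.5, -0.5, 0.4]
opening: 0.223
```

apply_moves(
  series=[
    [[0,0,0,0],[0,0,0,0],[0,0,0,0]],
  ],
)

```text
time: 4.05
tcp_pos: [0.5547, 0.0153, 0.191]
eef_rot: [3.139, 0.119, 0.002]
ft_force: [-0.2, 0.0, -0.5]
opening: 0.221
```

Run:
```python
from h import *
w=r.camera("wrist"); s=r.sense(); print(s["time"],s["tcp_pos"],s["eef_rot"],s["opening"],s["ft_force"])
save(w["frame"],"w5",None,1.5)
b=max(blobs(w["frame"],"red",60),key=lambda b:b[1]);print(b,onz(w,*b[0],s["tcp_pos"][2]+.009).round(4))
b=max(blobs(w["frame"][:,:180],"blue",60),key=lambda b:b[1]);print(b,onz(w,*b[0],.0845).round(4))
s=r.camera("scene");save(s["frame"],"s5",(150,100,340,260),4)
```

```text
4.1 [0.55465893 0.015005   0.19082508] [3.13882948e+00 1.18298616e-01 1.25208253e-03] 0.22311743630494638 [-0.14648856  0.39003207 -0.54782238]
([256.5, 254.5], 1780) [0.5542 0.0153 0.1998]
([29.8, 327.1], 2790) [0.3933 0.2288 0.0845]
```

View pics/w5.png

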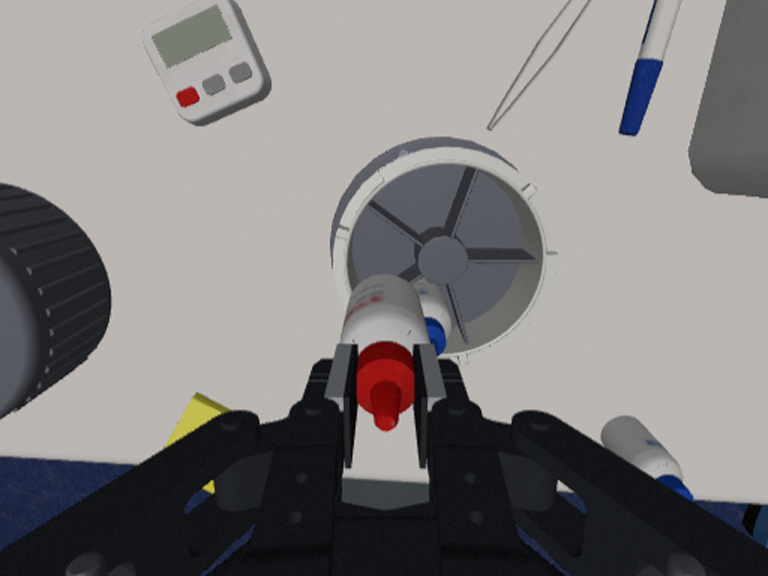

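View pics/s5.png

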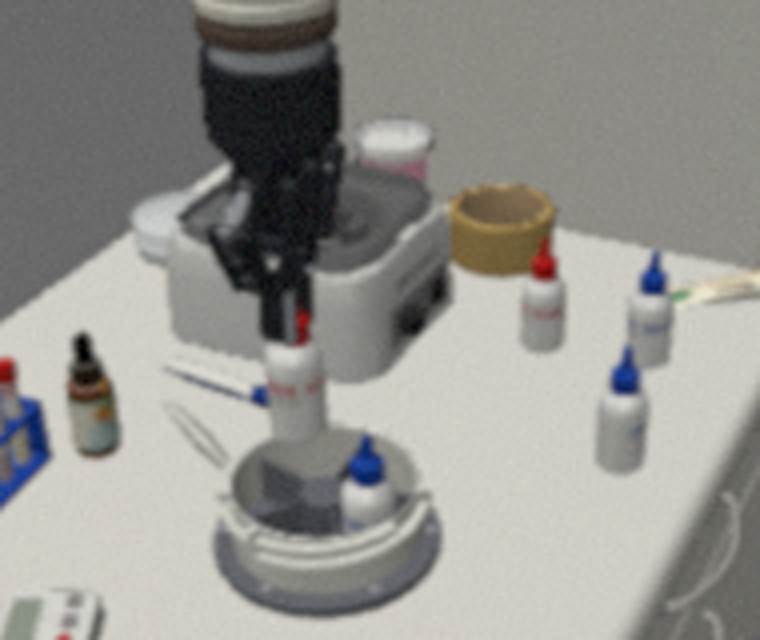

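Run:
```python
from h import *
from scipy.optimize import least_squares
w=r.camera("wrist"); save(w["frame"],"w6",(210,85,390,245),4)
```

```text
(no output)
```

View pics/w6.png

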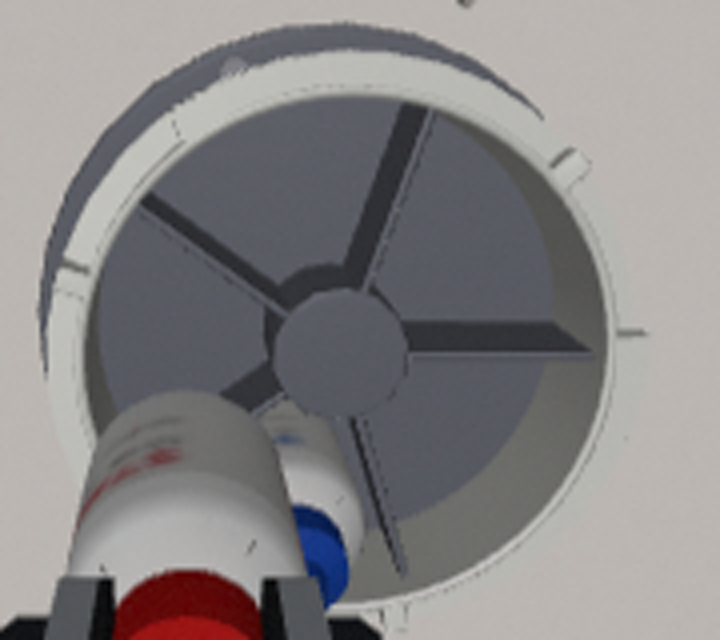

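Run:
```python
from h import *
from scipy.optimize import least_squares
w=r.camera("wrist")
g=lambda x,y,z: onz(w,210+(x+.5)/4-.5,85+(y+.5)/4-.5,z)[:2]
P=np.array([g(x,y,.055) for x,y in [(610,340),(590,245),(535,165),(440,107),(345,94),(230,122),(140,195),(90,300),(600,420),(550,510),(460,580)]])
f=lambda q:np.hypot(*(P-q[:2]).T)-q[2]
q=least_squares(f,[.55,-.02,.06]).x; print(q.round(4),f(q).round(4))
print("hub",g(341,352,.045))
c=q[:2]
for n,a,b in (("UL",(280,312),(145,206)),("U",(372,288),(432,115)),("R",(408,352),(592,352)),("LR",(352,418),(402,572))):
    a,b=g(*a,.045),g(*b,.045); 
    print(n,np.degrees(np.arctan2(*(b-a)[::-1])).round(1),np.degrees(np.arctan2(*(b-c)[::-1])).round(1),np.hypot(*(b-c)).round(4))
R=cv2.Rodrigues(r.sense()["eef_rot"])[0];print(R.round(3))
```

```text
[ 0.5594 -0.022   0.0627] [-0.0003 -0.0003 -0.0001  0.0001  0.      0.0004  0.0002 -0.0005  0.0003
  0.0002  0.    ]
hub [ 0.56075895 -0.02207237]
UL 56.2 56.5 0.0599
U -12.3 -14.1 0.0607
R -85.7 -84.4 0.0615
LR -156.4 -158.1 0.0598
[[ 0.997  0.075  0.   ]
 [ 0.075 -0.997 -0.   ]
 [ 0.     0.    -1.   ]]
```

apply_moves(
  series=[
    [[2,2,0,0],[2,2,-30,0],[2,2,-60,0],[2,2,-85,0],[2,2,-105,0],[2,2,-110,0],[2,2,-110,0]],
  ],
)

```text
time: 4.95
tcp_pos: [0.5565, 0.0181, 0.0803]
eef_rot: [-3.139, -0.12, 0.001]
ft_force: [0.3, -0.1, -0.4]
opening: 0.217
```

apply_moves(
  series=[
    [[0,0,-1,0],[0,0,-1,0],[0,0,-1,0]],
  ],
  gripper=0.2,
)

```text
time: 5.25
tcp_pos: [0.5568, 0.0181, 0.0799]
eef_rot: [3.139, 0.121, 0.002]
ft_force: [-0.6, 0.3, -0.0]
opening: 0.403
```

apply_moves(
  series=[
    [[0,0,30,0],[0,0,70,0],[0,0,110,0],[0,0,110,0]],
  ],
)

```text
time: 5.65
tcp_pos: [0.5606, 0.0175, 0.1967]
eef_rot: [3.136, 0.121, 0.02]
ft_force: [0.9, -1.0, -0.1]
opening: 0.4
```

Run:
```python
from h import *
w=r.camera("wrist"); s=r.sense(); print(s["time"],s["tcp_pos"],s["eef_rot"],s["opening"],s["ft_force"])
save(w["frame"],"w7",None,1.5)
```

```text
5.7 [0.55884962 0.01778264 0.19342398] [3.13745725 0.12063183 0.01236788] 0.3986708106624491 [-0.5812228  -0.31439756 -1.19137899]
```

View pics/w7.png

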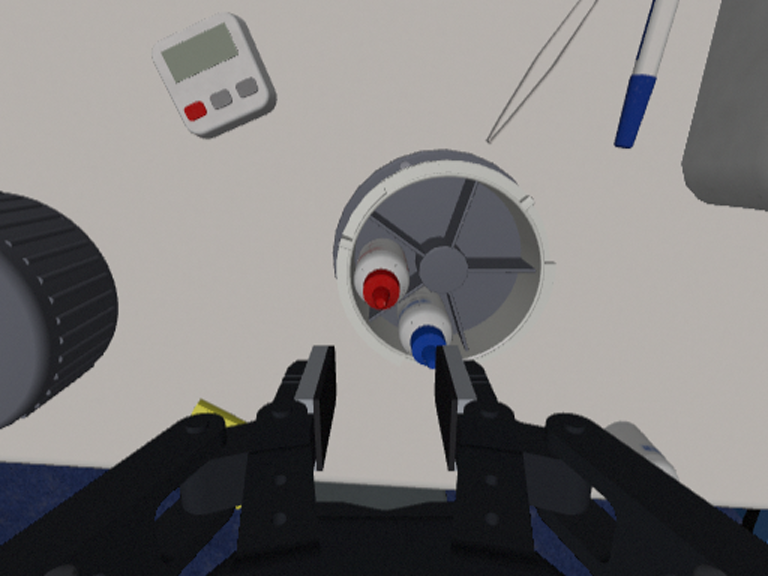

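apply_moves(
  series=[
    [[-31,-341,-10,-0.077],[-31,-341,-10,-0.077],[-31,-341,-10,-0.077],[-31,-341,-10,-0.077],[-31,-341,-10,-0.077],[-31,-341,-30,-0.077],[-31,-341,-60,-0.077],[-31,-341,-60,-0.077]],
  ],
  gripper=0,
)

```text
time: 6.5
tcp_pos: [0.5219, -0.3247, 0.1238]
eef_rot: [-3.137, 0.007, 0.01]
ft_force: [-0.4, 0.9, -1.1]
opening: 0.506
```

apply_moves(
  series=[
    [[0,0,0,0],[0,0,0,0]],
  ],
)

```text
time: 6.7
tcp_pos: [0.5256, -0.3217, 0.1293]
eef_rot: [-3.141, -0.001, 0.0]
ft_force: [-0.7, 0.0, 0.3]
opening: 0.504
```

```bash
cat > st.py <<'E'
from h import *
import sys
def main(name,col,z):
    w=r.camera("wrist"); s=r.sense(); R=cv2.Rodrigues(s["eef_rot"])[0]
    print(round(s["time"],2),s["tcp_pos"].round(4),"yaw",round(np.arctan2(R[1,0],R[0,0]),3),round(s["opening"],3),s["ft_force"].round(1))
    save(w["frame"],name,None,1.5)
    if col: print([(b,onz(w,*b[0],z).round(4).tolist()) for b in blobs(w["frame"],col,300) if b[1]<2500])
main(sys.argv[1],sys.argv[2] if len(sys.argv)>2 else None,float(sys.argv[3]) if len(sys.argv)>3 else 0)
E
python3 st.py w8 red 0.0745
```

```text
6.75 [ 0.5261 -0.3217  0.1301] yaw 0.001 0.499 [-0.2 -0.8  0.1]
[(([258.1, 207.3], 877), [0.5265, -0.3226, 0.0745])]
```

View pics/w8.png

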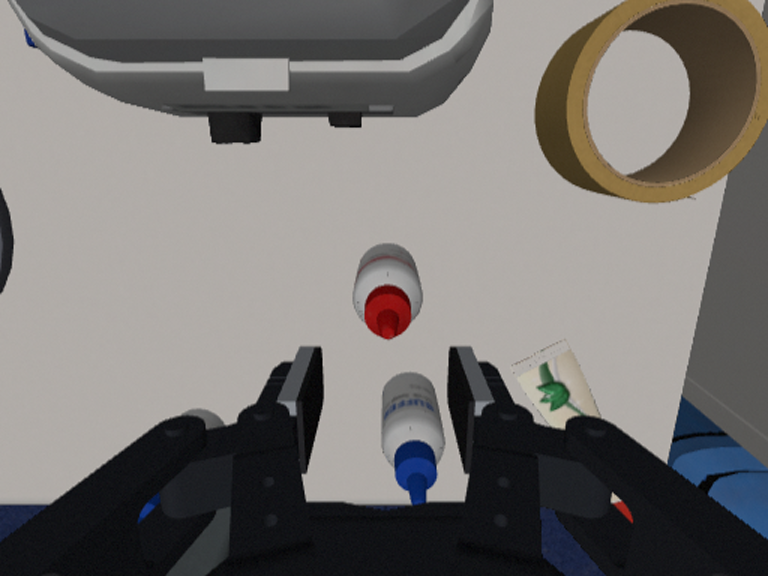

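apply_moves(
  series=[
    [[0,-1,-35,0],[0,-1,-62,0],[0,-1,-62,0],[0,-1,-62,0]],
  ],
)

```text
time: 7.15
tcp_pos: [0.5262, -0.323, 0.0686]
eef_rot: [3.141, 0.002, 0.001]
ft_force: [-0.4, -0.5, 0.3]
opening: 0.503
```

apply_moves(
  series=[
    [[0,0,0,0],[0,0,0,0],[0,0,0,0],[0,0,0,0],[0,0,0,0]],
  ],
  gripper=1,
)

```text
time: 7.65
tcp_pos: [0.5269, -0.3248, 0.07]
eef_rot: [3.139, -0.0, 0.005]
ft_force: [0.3, 1.6, 7.1]
opening: 0.223
```

apply_moves(
  series=[
    [[0,0,40,0],[0,0,85,0],[0,0,125,0],[10,45,125,-0.1],[20,90,125,-0.2],[30,135,125,-0.3],[40,180,125,-0.3],[50,225,125,-0.3]],
  ],
)

```text
time: 8.45
tcp_pos: [0.5757, -0.0971, 0.1931]
eef_rot: [3.106, -0.47, 0.002]
ft_force: [0.7, -0.8, -0.2]
opening: 0.221
```

apply_moves(
  series=[
    [[10,45,0,0],[20,92,0,0],[20,92,0,0],[20,92,0,0],[20,92,0,0]],
  ],
)

```text
time: 8.95
tcp_pos: [0.5954, -0.0077, 0.1926]
eef_rot: [3.106, -0.471, 0.001]
ft_force: [0.5, 0.4, 0.1]
opening: 0.222
```

```bash
python3 st.py w9 red 0.202
```

```text
9.0 [ 0.5954 -0.0081  0.1926] yaw -0.302 0.224 [ 0.3 -0.4 -0.3]
[(([256.5, 252.3], 1785), [0.5964, -0.0076, 0.202])]
```

View pics/w9.png

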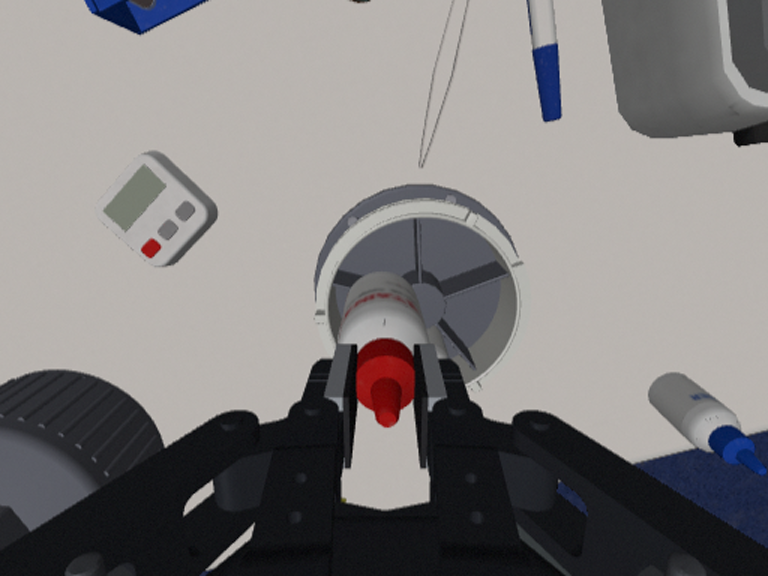

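apply_moves(
  series=[
    [[1,1,0,0],[1,1,-30,0],[1,1,-60,0],[1,1,-85,0],[1,1,-105,0],[1,1,-111,0],[1,1,-111,0]],
  ],
)

```text
time: 9.7
tcp_pos: [0.5966, -0.0066, 0.0814]
eef_rot: [-3.106, 0.472, -0.0]
ft_force: [-0.2, -0.0, -0.4]
opening: 0.224
```

apply_moves(
  series=[
    [[0,0,-1,0],[0,0,-1,0],[0,0,-1,0]],
  ],
  gripper=0.2,
)

```text
time: 10.0
tcp_pos: [0.5967, -0.006, 0.0809]
eef_rot: [3.106, -0.47, 0.001]
ft_force: [-0.1, -0.1, 0.6]
opening: 0.4
```

apply_moves(
  series=[
    [[0,0,30,0],[0,0,70,0],[0,0,110,0],[0,0,110,0]],
  ],
)

```text
time: 10.4
tcp_pos: [0.6005, -0.0066, 0.1981]
eef_rot: [3.105, -0.469, 0.021]
ft_force: [0.9, -0.8, 0.7]
opening: 0.399
```

```bash
python3 st.py w10 red 0.0845
python3 - <<'E'
from h import *
t=r.camera("top");s=r.camera("scene")
save(t["frame"],"t10",None,1.5);save(s["frame"],"s10",None,1.5)
E
```

```text
10.45 [ 0.5988 -0.0063  0.1946] yaw -0.3 0.403 [-0.2 -0.2 -0.2]
[(([255.6, 191.3], 524), [0.5968, -0.0041, 0.0845]), (([245.2, 239.5], 519), [0.5551, 0.0189, 0.0845])]
```

View pics/w10.png

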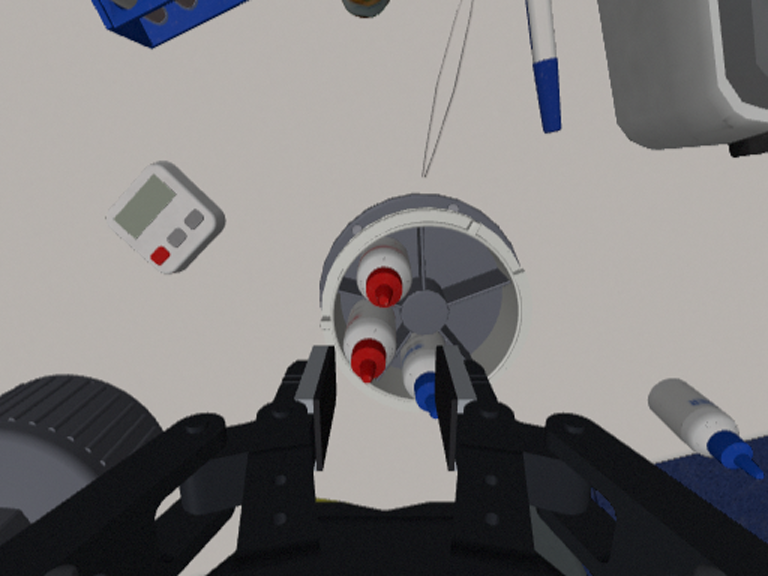

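View pics/s10.png

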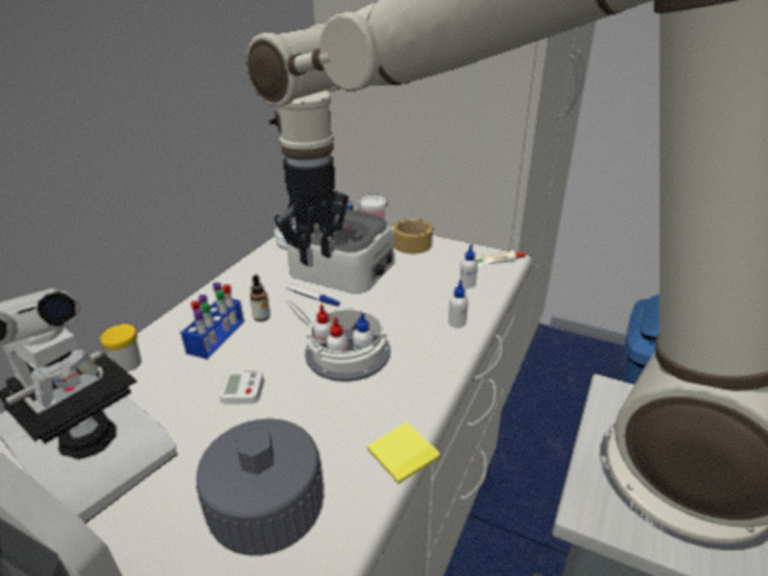

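apply_moves(
  series=[
    [[-157,-331,-10,0.3],[-157,-331,-10,0.3],[-157,-331,-10,0.3],[-157,-331,-10,0.3],[-157,-331,-10,0.3],[-157,-331,-10,0.3],[-157,-331,-35,0.3],[-157,-331,-60,0.3]],
  ],
  gripper=0,
)

```text
time: 11.35
tcp_pos: [0.4385, -0.3408, 0.1309]
eef_rot: [3.138, -0.004, 0.004]
ft_force: [0.5, -0.8, -0.2]
opening: 0.5
```

apply_moves(
  series=[
    [[0,0,0,0],[0,0,0,0],[0,0,0,0]],
  ],
)

```text
time: 11.65
tcp_pos: [0.4399, -0.336, 0.1304]
eef_rot: [-3.141, -0.001, -0.0]
ft_force: [0.5, -0.1, -0.4]
opening: 0.503
```

```bash
python3 st.py w11 blue 0.0745
```

```text
11.7 [ 0.4403 -0.3362  0.131 ] yaw 0.001 0.505 [-0.4  0.4  0.3]
[(([258.3, 207.2], 862), [0.4404, -0.3371, 0.0745]), (([60.6, 244.2], 1153), [0.4117, -0.1938, 0.0745]), (([24.0, 291.4], 2488), [0.3718, -0.1586, 0.0745]), (([375.9, 365.1], 980), [0.3011, -0.4351, 0.0745])]
```

View pics/w11.png

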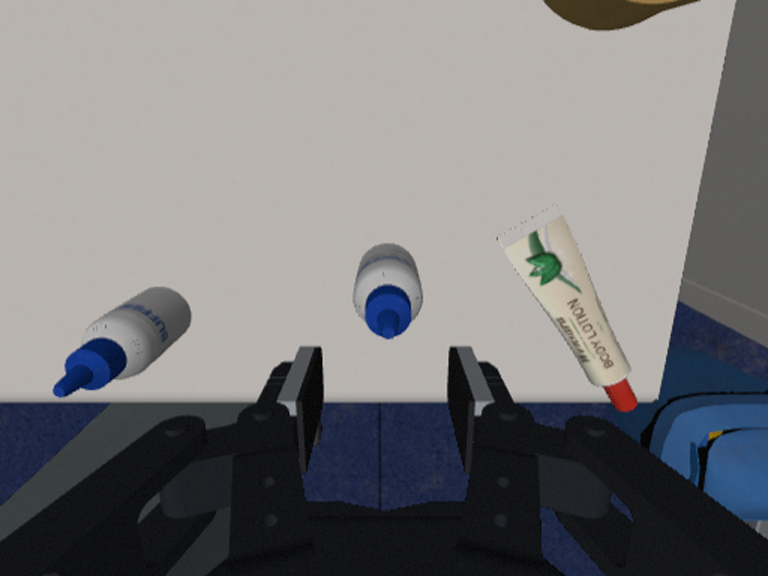

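apply_moves(
  series=[
    [[0,-1,-35,0],[0,-1,-62,0],[0,-1,-62,0],[0,-1,-62,0]],
  ],
)

```text
time: 12.1
tcp_pos: [0.4402, -0.3375, 0.0693]
eef_rot: [3.141, 0.002, 0.001]
ft_force: [-0.2, -0.3, 0.4]
opening: 0.502
```

apply_moves(
  series=[
    [[0,0,0,0],[0,0,0,0],[0,0,0,0],[0,0,0,0],[0,0,0,0]],
  ],
  gripper=1,
)

```text
time: 12.6
tcp_pos: [0.4407, -0.3391, 0.0706]
eef_rot: [3.139, -0.0, 0.005]
ft_force: [-0.2, 0.6, 7.1]
opening: 0.214
```

apply_moves(
  series=[
    [[0,0,40,0],[0,0,85,0],[0,0,125,0],[21,40,125,0.14],[42,80,125,0.28],[63,120,125,0.42],[84,161,125,0.56],[105,202,125,0.7]],
  ],
)

```text
time: 13.4
tcp_pos: [0.545, -0.1342, 0.1939]
eef_rot: [2.948, 1.085, 0.001]
ft_force: [0.4, -1.0, -1.1]
opening: 0.212
```

apply_moves(
  series=[
    [[21,42,0,0],[41,83,0,0],[41,83,0,0],[41,83,0,0],[41,83,0,0]],
  ],
)

```text
time: 13.9
tcp_pos: [0.5851, -0.0536, 0.1934]
eef_rot: [2.951, 1.076, -0.0]
ft_force: [-0.2, -0.4, -1.0]
opening: 0.212
```

```bash
python3 st.py w12 blue 0.202
```

```text
13.95 [ 0.585  -0.054   0.1934] yaw 0.698 0.213 [ 0.2  0.4 -1.2]
[(([372.1, 158.7], 524), [0.6553, -0.0632, 0.202]), (([174.0, 210.3], 587), [0.5775, -0.0093, 0.202]), (([256.2, 250.8], 1728), [0.5862, -0.053, 0.202]), (([21.2, 256.6], 2251), [0.5085, 0.0345, 0.202])]
```

View pics/w12.png

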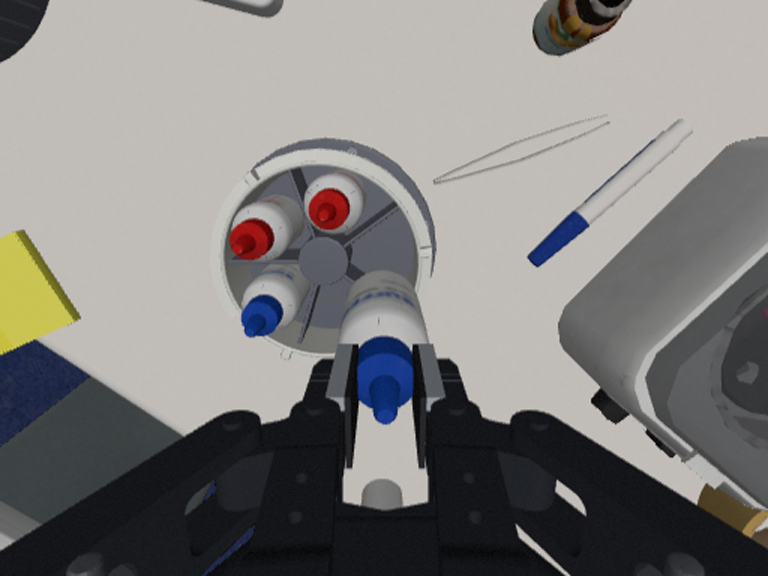

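apply_moves(
  series=[
    [[0,0,-30,0],[0,0,-60,0],[0,0,-85,0],[0,0,-105,0],[0,0,-112,0],[0,0,-112,0]],
  ],
)

```text
time: 14.55
tcp_pos: [0.5855, -0.0541, 0.0818]
eef_rot: [2.952, 1.074, 0.001]
ft_force: [-0.4, -0.2, -0.9]
opening: 0.215
```

apply_moves(
  series=[
    [[0,0,-1,0],[0,0,-1,0],[0,0,-1,0]],
  ],
  gripper=0.2,
)

```text
time: 14.85
tcp_pos: [0.5855, -0.0531, 0.0807]
eef_rot: [2.951, 1.076, 0.001]
ft_force: [-0.5, 0.7, -0.1]
opening: 0.401
```

apply_moves(
  series=[
    [[0,0,30,0],[0,0,70,0],[0,0,110,0],[0,0,110,0]],
  ],
)

```text
time: 15.25
tcp_pos: [0.5894, -0.0539, 0.1978]
eef_rot: [2.944, 1.074, 0.016]
ft_force: [0.7, -0.1, 0.2]
opening: 0.405
```

```bash
python3 st.py w13 blue 0.0845
```

```text
15.3 [ 0.5877 -0.0535  0.1945] yaw 0.7 0.399 [-0.6  0.8 -0.1]
[(([365.2, 161.7], 508), [0.6673, -0.1131, 0.0845]), (([249.9, 189.8], 524), [0.5839, -0.053, 0.0845]), (([170.7, 212.9], 566), [0.5215, -0.0122, 0.0845]), (([19.8, 258.6], 2053), [0.3939, 0.0692, 0.0845]), (([143.5, 365.1], 720), [0.3631, -0.0905, 0.0845])]
```

View pics/w13.png

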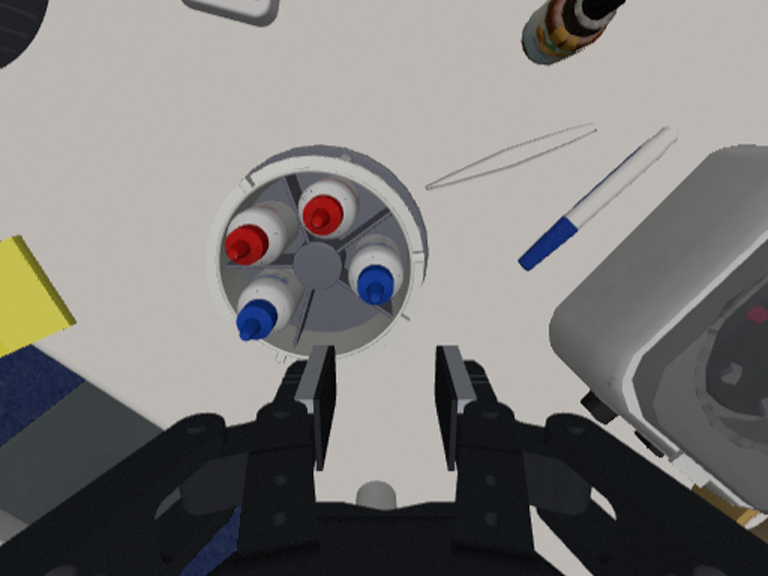

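apply_moves(
  series=[
    [[-174,-142,-10,-0.7],[-174,-142,-10,-0.7],[-174,-142,-10,-0.7],[-174,-142,-10,-0.7],[-174,-142,-30,-0.7],[-174,-142,-60,-0.7],[-174,-142,-60,-0.7],[-174,-142,-60,-0.7]],
  ],
  gripper=0,
)

```text
time: 16.1
tcp_pos: [0.4108, -0.1941, 0.1297]
eef_rot: [-3.14, -0.0, 0.003]
ft_force: [0.2, -0.3, 0.7]
opening: 0.502
```

```bash
python3 st.py w14 blue 0.0745
```

```text
16.15 [ 0.4118 -0.1946  0.1308] yaw 0.001 0.501 [0.3 0.1 0.4]
[(([258.5, 205.3], 866), [0.4129, -0.1952, 0.0745]), (([376.0, 365.0], 969), [0.2726, -0.2928, 0.0745])]
```

View pics/w14.png

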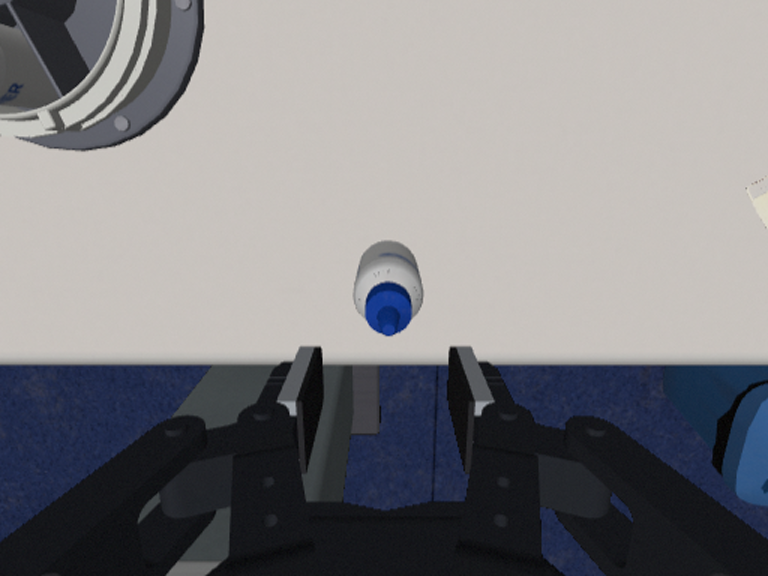

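apply_moves(
  series=[
    [[1,-1,-35,0],[1,-1,-62,0],[1,-1,-62,0],[1,-1,-62,0]],
  ],
)

```text
time: 16.55
tcp_pos: [0.4133, -0.196, 0.0695]
eef_rot: [3.141, 0.001, 0.001]
ft_force: [0.2, -0.5, -0.1]
opening: 0.5
```

apply_moves(
  series=[
    [[0,0,0,0],[0,0,0,0],[0,0,0,0],[0,0,0,0],[0,0,0,0]],
  ],
  gripper=1,
)

```text
time: 17.05
tcp_pos: [0.4139, -0.1969, 0.0704]
eef_rot: [3.139, -0.0, 0.005]
ft_force: [-0.5, 0.2, 7.0]
opening: 0.212
```

apply_moves(
  series=[
    [[0,0,40,0],[0,0,85,0],[0,0,125,-0.1],[31,35,125,-0.22],[62,70,125,-0.34],[94,105,125,-0.46],[126,140,125,-0.55],[126,140,125,-0.55]],
  ],
)

```text
time: 17.85
tcp_pos: [0.5409, -0.0518, 0.1937]
eef_rot: [-3.023, 0.848, -0.002]
ft_force: [-1.3, -1.0, -0.6]
opening: 0.211
```

apply_moves(
  series=[
    [[0,0,0,0],[0,0,0,0],[0,0,0,0]],
  ],
)

```text
time: 18.15
tcp_pos: [0.5378, -0.0568, 0.1935]
eef_rot: [3.023, -0.855, 0.0]
ft_force: [0.2, -0.4, -0.1]
opening: 0.212
```

```bash
python3 st.py w15 blue 0.202
```

```text
18.2 [ 0.5379 -0.0568  0.1935] yaw -0.552 0.213 [-0.2 -0.9 -1.3]
[(([14.4, 14.6], 713), [0.6781, -0.0298, 0.202]), (([265.3, 12.7], 403), [0.6266, -0.1149, 0.202]), (([224.2, 143.2], 571), [0.5919, -0.0726, 0.202]), (([257.0, 251.8], 1723), [0.5385, -0.0569, 0.202]), (([268.3, 330.3], 520), [0.495, -0.0374, 0.202])]
```

View pics/w15.png

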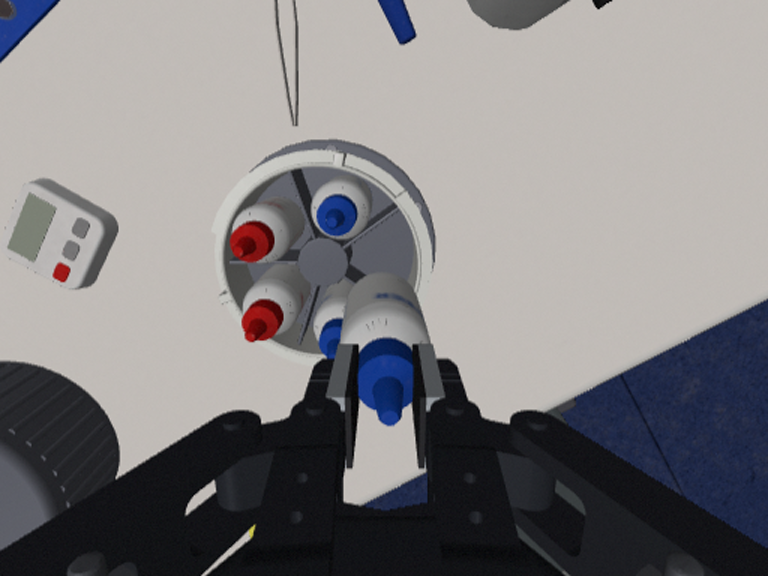

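apply_moves(
  series=[
    [[1,0,-30,0],[1,0,-60,0],[1,0,-85,0],[1,0,-105,0],[1,0,-112,0],[1,0,-112,0]],
  ],
)

```text
time: 18.8
tcp_pos: [0.5396, -0.0566, 0.0818]
eef_rot: [3.023, -0.855, 0.001]
ft_force: [-0.6, -0.5, -0.6]
opening: 0.21
```

apply_moves(
  series=[
    [[0,0,-1,0],[0,0,-1,0],[0,0,-1,0]],
  ],
  gripper=0.2,
)

```text
time: 19.1
tcp_pos: [0.5396, -0.056, 0.0808]
eef_rot: [3.023, -0.854, 0.001]
ft_force: [0.6, 0.4, 0.6]
opening: 0.399
```

apply_moves(
  series=[
    [[0,0,30,0],[0,0,70,0],[0,0,110,0],[0,0,150,0],[0,0,170,0],[0,0,170,0],[0,0,170,0]],
  ],
)

```text
time: 19.8
tcp_pos: [0.5392, -0.0557, 0.25]
eef_rot: [-3.023, 0.853, -0.0]
ft_force: [0.6, 1.1, -0.4]
opening: 0.394
```

```bash
python3 st.py w16
python3 - <<'E'
from h import *
t=r.camera("top");s=r.camera("scene")
save(t["frame"],"t16",None,1.5);save(s["frame"],"s16",None,1.5)
E
```

```text
19.85 [ 0.5387 -0.0556  0.2488] yaw -0.55 0.4 [-0.3 -0.3 -0.8]
```

View pics/w16.png

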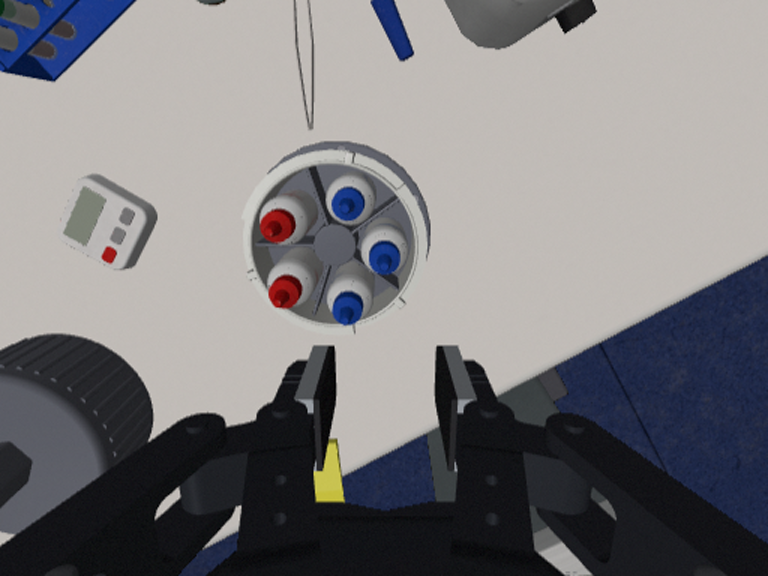

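View pics/s16.png

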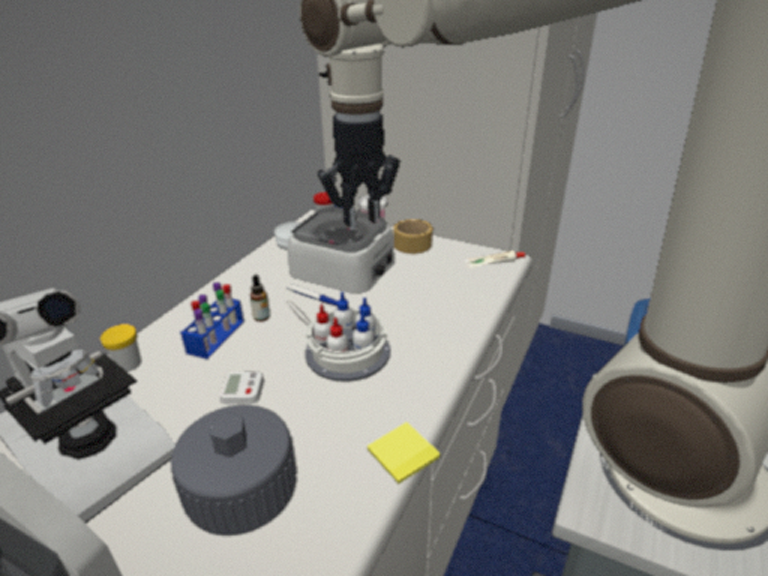

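View pics/t16.png

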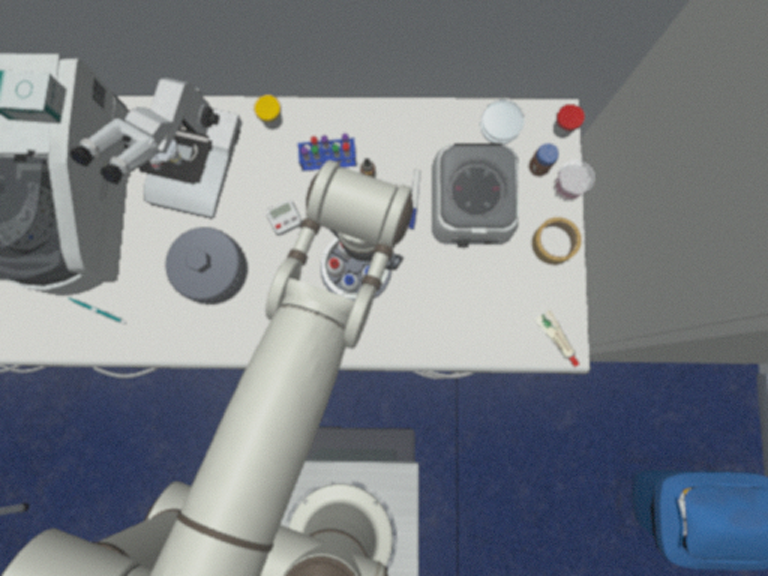

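Run:
```python
from h import *
t=r.camera("top");s=r.camera("scene");w=r.camera("wrist")
save(t["frame"],"t17",(100,145,175,210),8);save(s["frame"],"s17",(105,260,205,360),6);save(w["frame"],"w17",(155,85,295,225),5)
print(onz(t,131.5,173.5,.119),onz(t,134,175,.084))
```

```text
[0.5513524  0.28774566 0.119     ] [0.55349581 0.29088952 0.084     ]
```

View pics/t17.png

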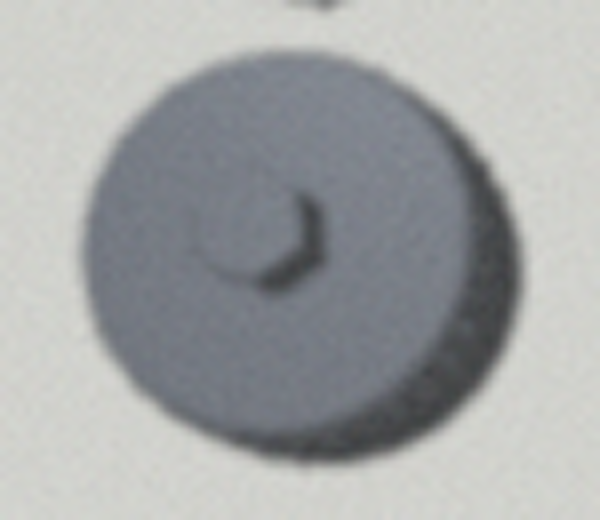

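View pics/w17.png

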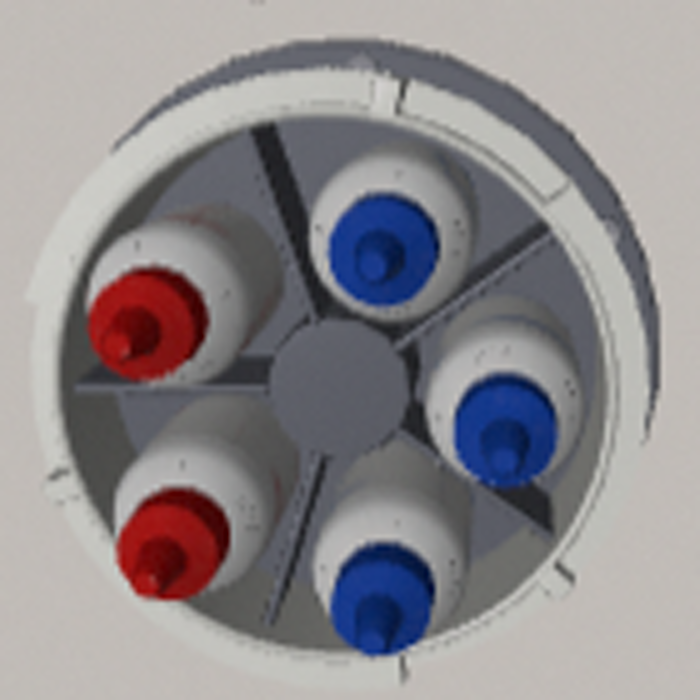

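apply_moves(
  series=[
    [[14,344,0,0.55],[14,344,0,0.55],[14,344,0,0.55],[14,344,0,0.55],[14,344,0,0.55],[14,344,0,0.55],[14,344,0,0.55],[14,344,0,0.55]],
  ],
  gripper=-0.6,
)

```text
time: 20.9
tcp_pos: [0.5521, 0.2932, 0.2492]
eef_rot: [-3.14, -0.009, 0.002]
ft_force: [0.1, -0.9, 0.1]
opening: 0.801
```

apply_moves(
  series=[
    [[0,0,0,0],[0,0,0,0]],
  ],
)

```text
time: 21.1
tcp_pos: [0.5534, 0.2873, 0.2498]
eef_rot: [3.141, -0.002, -0.001]
ft_force: [-0.2, -0.6, 0.6]
opening: 0.802
```

```bash
cat > f.py <<'E'
from h import *
from scipy.optimize import least_squares
def circ(P,r0=None):
    P=np.array(P)
    f=(lambda q:np.hypot(*(P-q[:2]).T)-q[2]) if r0 is None else (lambda q:np.hypot(*(P-q).T)-r0)
    x0=np.r_[P.mean(0),.06] if r0 is None else P.mean(0)
    q=least_squares(f,x0).x; return q,f(q)
E
python3 st.py w18
python3 - <<'E'
from h import *
w=r.camera("wrist"); save(w["frame"],"w19",(130,60,390,250),3)
E
```

```text
21.15 [0.5535 0.287  0.25  ] yaw -0.002 0.799 [-0.2  0.5  0.3]
```

View pics/w18.png

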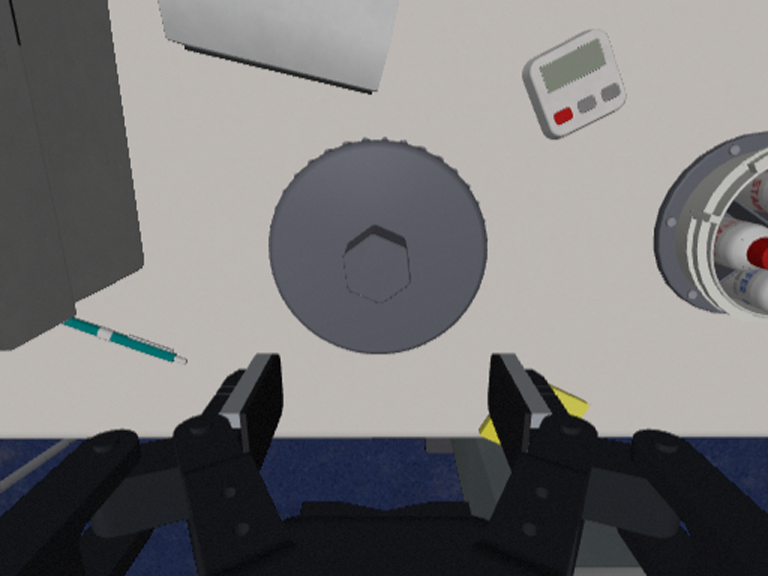

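View pics/w19.png

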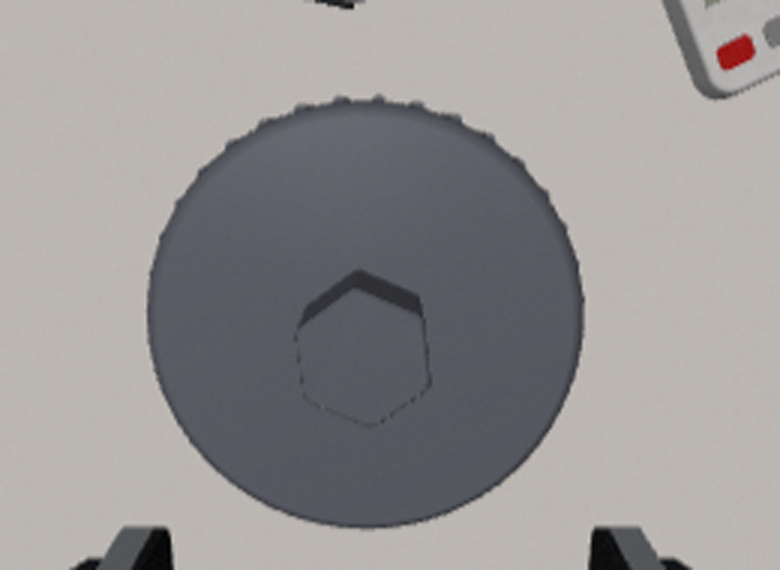

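Run:
```python
from f import *
w=r.camera("wrist")
g=lambda x,y,z: onz(w,130+(x+.5)/3-.5,60+(y+.5)/3-.5,z)[:2]
H=np.array([g(x,y,.119) for x,y in [(355,288),(422,318),(432,384),(370,427),(305,398),(296,330)]])
c=H.mean(0);d=H-c
print("c",c.round(4),"R",np.hypot(*d.T).round(4),"corner mod60",(np.degrees(np.arctan2(d[:,1],d[:,0]))%60).round(1))
# lid top disc outline by mask at approx z .084
h=cv2.cvtColor(w["frame"],cv2.COLOR_RGB2GRAY)
m=(h<125).astype(np.uint8); m[250:]=0; m[:85]=0
n,l,s,ce=cv2.connectedComponentsWithStats(m); i=[k for k in range(1,n) if l[140,250]==k or l[150,230]==k]; print(i,[s[k] for k in i])
```

```text
c [0.5543 0.2923] R [0.0223 0.0222 0.0231 0.0227 0.0226 0.0226] corner mod60 [6.1 5.2 8.7 5.  5.  6.4]
[8] [array([  179,    92,   146,   144, 16389], dtype=int32)]
```

apply_moves(
  series=[
    [[1,5,-45,0.105],[1,5,-90,0.105],[1,5,-115,0.105],[1,5,-115,0.105],[1,5,-115,0.105]],
  ],
)

```text
time: 21.75
tcp_pos: [0.5549, 0.2927, 0.1362]
eef_rot: [-3.137, -0.163, -0.001]
ft_force: [-0.3, 0.5, 0.7]
opening: 0.801
```

```bash
python3 st.py w20
python3 - <<'E'
from h import *
w=r.camera("wrist"); save(w["frame"],"w21",(160,100,350,260),4)
E
```

```text
21.8 [0.5559 0.2931 0.1376] yaw 0.104 0.798 [ 0.  -0.4  0.1]
```

View pics/w21.png

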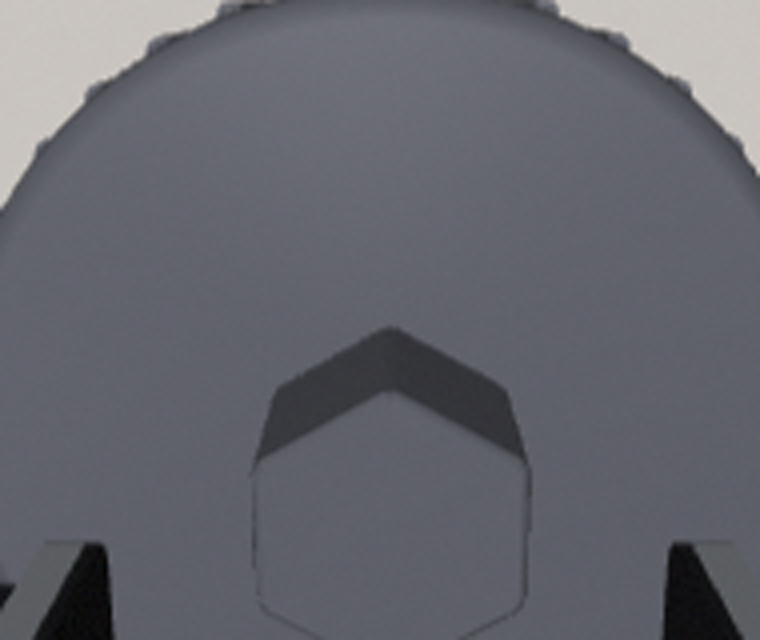

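apply_moves(
  series=[
    [[0,0,-30,0],[0,0,-48,0],[0,0,-48,0],[0,0,-48,0]],
  ],
  newtons=80,
)

```text
time: 22.25
tcp_pos: [0.5556, 0.2935, 0.0893]
eef_rot: [-3.137, -0.164, -0.004]
ft_force: [0.1, 0.5, -0.0]
opening: 0.799
```

```bash
python3 st.py w22
python3 - <<'E'
from h import *
w=r.camera("wrist");print(onz(w,257.6,233.2,.119)); save(w["frame"],"w23",(160,100,350,260),4)
s=r.camera("scene"); save(s["frame"],"s23",(80,180,270,340),4)
E
```

```text
22.3 [0.556  0.2937 0.0898] yaw 0.105 0.798 [ 0.4 -0.4 -0.7]
[0.57633753 0.29543564 0.119     ]
```

View pics/w22.png

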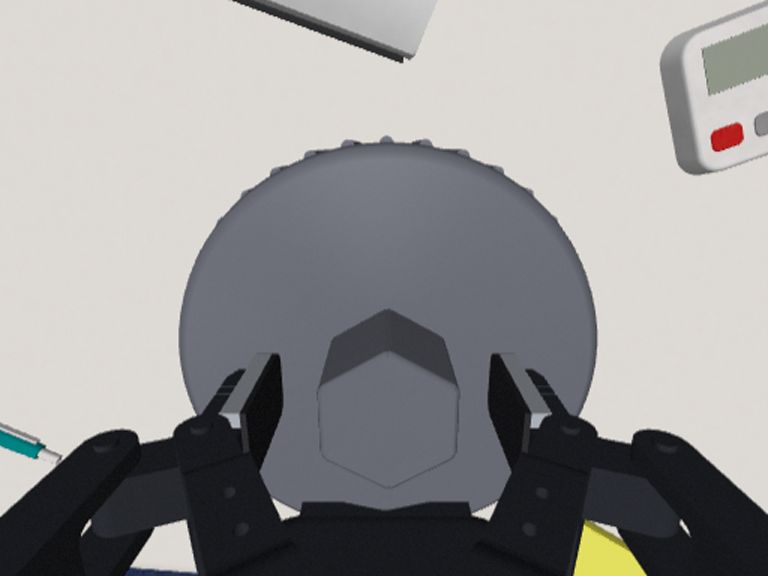

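View pics/s23.png

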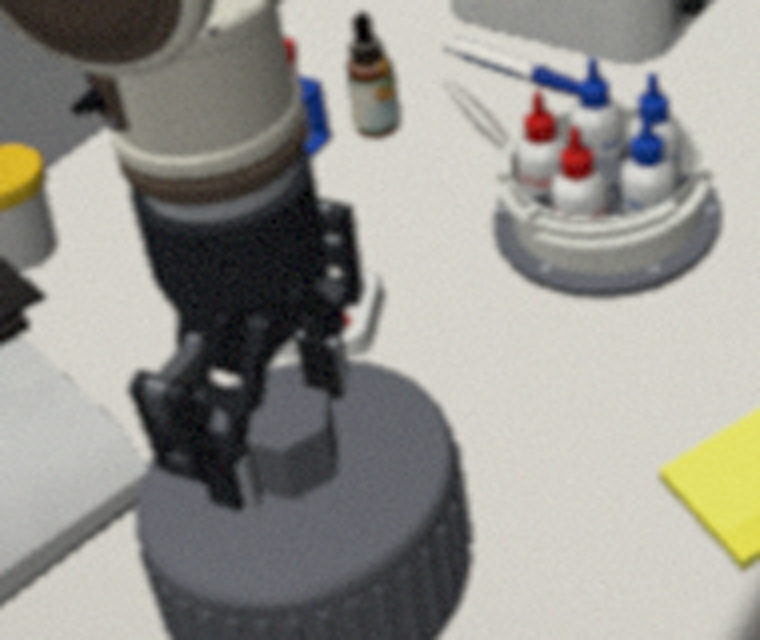

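Run:
```python
from h import *
w=r.camera("wrist")
for p in [(389,350),(389,488),(318,390),(459,392),(322,455),(456,456)]: print(onz(w,p[0]/1.5,p[1]/1.5,.119).round(4))
print(r.sense()["tcp_pos"])
```

```text
[0.5763 0.2947 0.119 ]
[0.531  0.2898 0.119 ]
[0.562  0.3133 0.119 ]
[0.5655 0.2737 0.119 ]
[0.5406 0.3108 0.119 ]
[0.5444 0.2713 0.119 ]
[0.55567875 0.29360766 0.08934768]
```

apply_moves(
  series=[
    [[-2,-1,0,0],[-2,-1,0,0]],
  ],
)

```text
time: 22.65
tcp_pos: [0.5524, 0.2922, 0.0878]
eef_rot: [-3.137, -0.165, -0.001]
ft_force: [1.0, 0.5, 0.3]
opening: 0.803
```

apply_moves(
  series=[
    [[0,0,0,0],[0,0,0,0],[0,0,0,0],[0,0,0,0],[0,0,0,0],[0,0,0,0]],
  ],
  gripper=1,
  newtons=80,
)

```text
time: 23.25
tcp_pos: [0.5527, 0.2923, 0.0876]
eef_rot: [-3.137, -0.164, -0.001]
ft_force: [0.0, 0.8, 1.9]
opening: 0.456
```

```bash
python3 st.py w24
```

```text
23.3 [0.5527 0.2924 0.0877] yaw 0.105 0.458 [1.2 0.9 2.1]
```

View pics/w24.png

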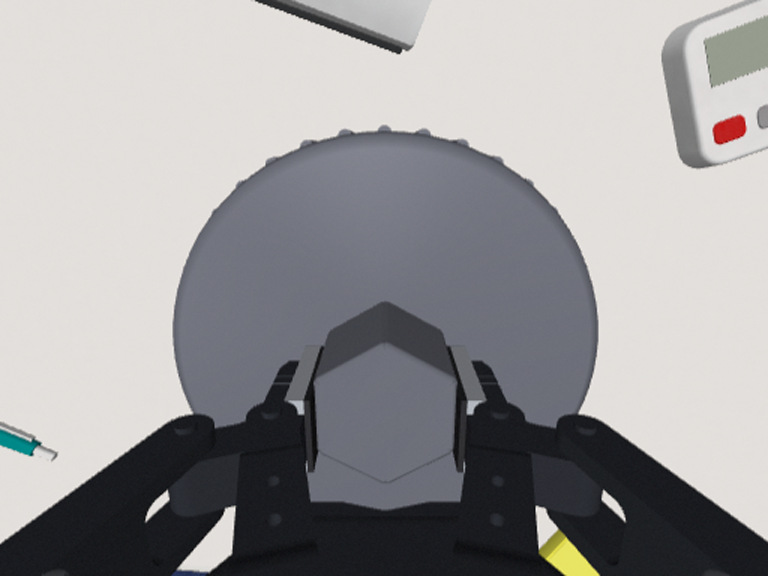

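Run:
```python
from f import *
w=r.camera("wrist"); s=r.sense()
a=[onz(w,p[0]/1.5,p[1]/1.5,.119)[:2] for p in [(386,342),(386,483),(314,378),(458,378)]]
print(np.round(a,4), ((a[0]+a[1])/2).round(4), s["tcp_pos"].round(4))
R=cv2.Rodrigues(s["eef_rot"])[0]; T=np.eye(4);T[:3,:3]=R;T[:3,3]=s["tcp_pos"]; X=np.linalg.inv(T)@w["T"]
th=-.55; T2=np.eye(4);T2[:3,:3]=[[np.cos(th),np.sin(th),0],[np.sin(th),-np.cos(th),0],[0,0,-1]];T2[:3,3]=[.5387,-.0556,.2488]
w2=dict(w);w2["T"]=T2@X
g=lambda x,y,z: onz(w2,155+(x+.5)/5-.5,85+(y+.5)/5-.5,z)[:2]
P=[g(x,y,.055) for x,y in [(62,395),(105,260),(150,190),(235,135),(345,115),(440,130),(530,195),(590,285),(607,390),(270,640),(150,570)]]
for r0 in (None,.061):
    q,f=circ(P,r0);print(q.round(4),(f*1e3).round(1))
print("hub",g(339,388,.045), "pts hub")
P=[g(x,y,.045) for x,y in [(270,388),(339,318),(408,388),(339,458)]]
print(circ(P)[0].round(4))
```

```text
[[0.5764 0.2946]
 [0.5312 0.2898]
 [0.5637 0.3132]
 [0.5678 0.2738]] [0.5538 0.2922] [0.5527 0.2923 0.0876]
[ 0.56   -0.0238  0.0614] [ 1.5 -2.  -0.6 -0.3  0.3  1.5  0.4 -0.  -1.3  0.1  0.2]
[ 0.5603 -0.0238] [ 1.8 -1.8 -0.4 -0.1  0.4  1.7  0.7  0.4 -0.7  0.8  0.8]
hub [ 0.56076643 -0.02254044] pts hub
[ 0.5606 -0.0224  0.0163]
```

apply_moves(
  series=[
    [[0,0,20,0],[0,0,60,0],[0,0,105,0],[0,0,140,0],[0,0,140,0]],
  ],
)

```text
time: 23.85
tcp_pos: [0.5551, 0.293, 0.2332]
eef_rot: [-3.135, -0.165, -0.015]
ft_force: [1.2, 0.2, -1.4]
opening: 0.454
```

```bash
python3 st.py w25;python3 - <<'E'
from h import *
s=r.camera("scene"); save(s["frame"],"s25",None,1.5)
E
```

```text
23.9 [0.5535 0.2925 0.2295] yaw 0.105 0.458 [ 0.3  0.5 -3. ]
```

View pics/s25.png

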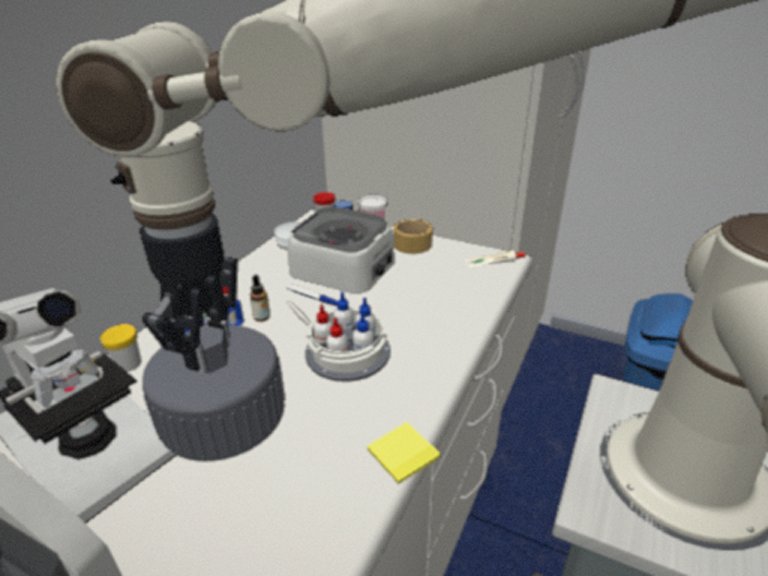

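Lid is held level and clear of the table. Carry it over the drum.

apply_moves(
  series=[
    [[1,-45,0,0],[2,-90,0,0],[3,-135,0,0],[4,-180,0,0],[5,-225,0,0],[6,-270,0,0],[7,-315,0,0],[7,-315,0,0]],
  ],
)

```text
time: 24.75
tcp_pos: [0.5576, -0.0277, 0.2238]
eef_rot: [3.137, 0.155, -0.009]
ft_force: [0.6, 1.0, -3.0]
opening: 0.454
```

apply_moves(
  series=[
    [[0,0,0,0],[0,0,0,0],[0,0,0,0]],
  ],
)

```text
time: 25.05
tcp_pos: [0.5588, -0.0214, 0.2262]
eef_rot: [-3.136, -0.167, 0.003]
ft_force: [-0.4, 0.8, -3.1]
opening: 0.456
```

```bash
python3 st.py w26;python3 - <<'E'
from h import *
s=r.camera("scene"); save(s["frame"],"s26",(170,130,300,270),4)
t=r.camera("top"); save(t["frame"],"t26",(180,110,300,230),4)
w=r.camera("wrist"); z=r.sense()["tcp_pos"][2]+.0313
a=[onz(w,p[0]/1.5,p[1]/1.5,z)[:2] for p in [(386,342),(386,483)]];print(sum(a)/2)
E
```

```text
25.1 [ 0.5591 -0.0214  0.2266] yaw 0.107 0.455 [-0.4 -0.2 -1.6]
[ 0.56049126 -0.02190988]
```

View pics/w26.png

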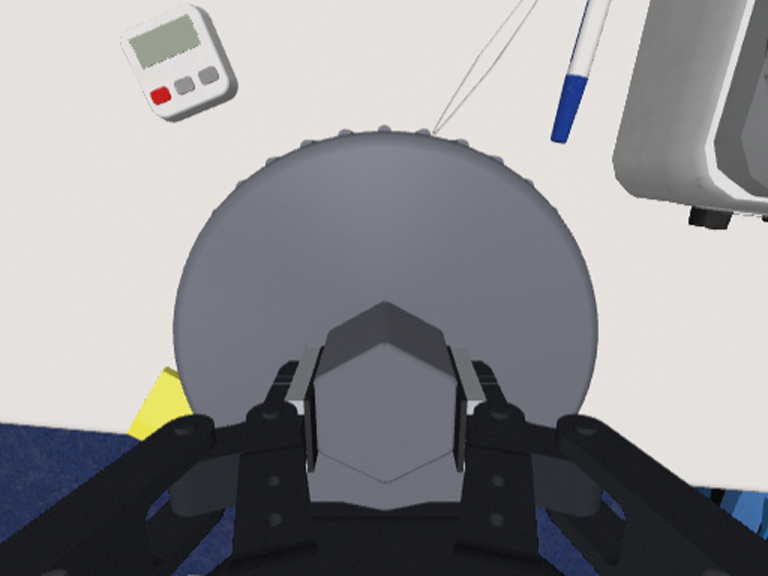

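View pics/s26.png

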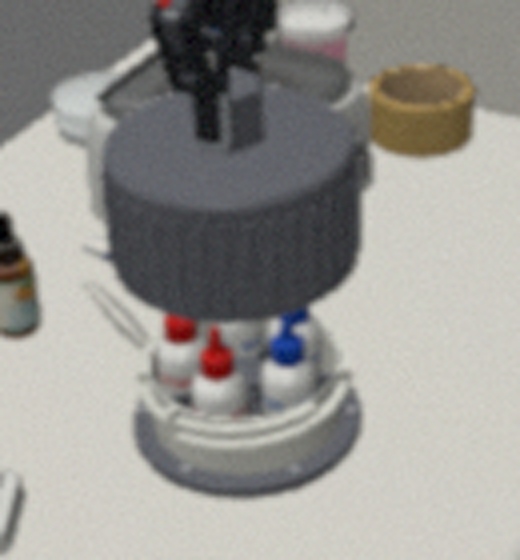

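apply_moves(
  series=[
    [[0,-1,0,0],[0,-1,-25,0],[0,-1,-50,0],[0,-1,-70,0],[0,-1,-77,0],[0,-1,-77,0],[0,-1,-77,0]],
  ],
)

```text
time: 25.95
tcp_pos: [0.5602, -0.0239, 0.1515]
eef_rot: [3.137, 0.165, 0.003]
ft_force: [0.0, 0.5, -2.5]
opening: 0.454
```

apply_moves(
  series=[
    [[0,0,-3,0],[0,0,-5,0],[0,0,-5,0]],
  ],
)

```text
time: 26.25
tcp_pos: [0.5595, -0.0238, 0.1454]
eef_rot: [3.137, 0.165, 0.0]
ft_force: [0.5, 1.0, -2.8]
opening: 0.455
```

apply_moves(
  series=[
    [[0,0,-3,0],[0,0,-4,0],[0,0,-4,0]],
  ],
)

```text
time: 26.55
tcp_pos: [0.5592, -0.0237, 0.141]
eef_rot: [-3.137, -0.165, 0.001]
ft_force: [-0.2, 0.3, -2.4]
opening: 0.457
```

apply_moves(
  series=[
    [[0,0,-2,0],[0,0,-3,0],[0,0,-3,0]],
  ],
)

```text
time: 26.85
tcp_pos: [0.5594, -0.0237, 0.1382]
eef_rot: [-3.137, -0.164, -0.0]
ft_force: [-0.2, 0.8, -2.3]
opening: 0.452
```

apply_moves(
  series=[
    [[0,0,-2,0],[0,0,-3,0],[0,0,-3,0]],
  ],
)

```text
time: 27.15
tcp_pos: [0.5594, -0.023, 0.1352]
eef_rot: [-3.136, -0.164, -0.0]
ft_force: [-0.5, 4.6, -0.9]
opening: 0.454
```

apply_moves(
  series=[
    [[0,1,-1,0],[0,1,-2,0],[0,1,-2,0]],
  ],
)

```text
time: 27.45
tcp_pos: [0.5591, -0.0226, 0.1327]
eef_rot: [-3.137, -0.165, 0.001]
ft_force: [-0.1, 2.8, -4.1]
opening: 0.454
```

apply_moves(
  series=[
    [[0,0,-1,0],[0,0,-2,0],[0,0,-2,0]],
  ],
)

```text
time: 27.75
tcp_pos: [0.5595, -0.0227, 0.1323]
eef_rot: [-3.137, -0.165, 0.0]
ft_force: [-3.8, 4.2, 4.9]
opening: 0.454
```

apply_moves(
  series=[
    [[0,0,-1,0.08],[0,0,-1,0.16],[0,0,-1,0.24],[0,0,-1,0.3],[0,0,-1,0.3]],
  ],
)

```text
time: 28.25
tcp_pos: [0.5604, -0.0229, 0.1335]
eef_rot: [3.076, 0.634, 0.003]
ft_force: [-5.5, 3.4, 15.8]
opening: 0.456
```

apply_moves(
  series=[
    [[-1,1,1,0.08],[-1,1,1,0.16],[-1,1,1,0.24],[-1,1,1,0.3],[-1,1,1,0.3]],
  ],
)

```text
time: 28.75
tcp_pos: [0.5601, -0.0226, 0.1349]
eef_rot: [2.945, 1.086, 0.005]
ft_force: [-3.6, 1.5, 16.3]
opening: 0.459
```

apply_moves(
  series=[
    [[0,0,1,0.08],[0,0,1,0.16],[0,0,1,0.24],[0,0,1,0.3],[0,0,1,0.3]],
  ],
)

```text
time: 29.25
tcp_pos: [0.5603, -0.0225, 0.1364]
eef_rot: [2.749, 1.514, 0.005]
ft_force: [-4.1, 3.1, 17.9]
opening: 0.456
```

apply_moves(
  series=[
    [[0,0,0,0.08],[0,0,0,0.16],[0,0,0,0.24],[0,0,0,0.3],[0,0,0,0.3]],
  ],
)

```text
time: 29.75
tcp_pos: [0.561, -0.0224, 0.1377]
eef_rot: [2.491, 1.906, 0.006]
ft_force: [-3.5, 3.3, 22.6]
opening: 0.461
```

apply_moves(
  series=[
    [[0,0,0,0.06],[0,0,0,0.12],[0,0,0,0.18],[0,0,0,0.18]],
  ],
)

```text
time: 30.15
tcp_pos: [0.5596, -0.0226, 0.1341]
eef_rot: [2.311, 2.123, 0.001]
ft_force: [-1.0, 0.2, -2.2]
opening: 0.456
```

apply_moves(
  series=[
    [[0,0,-2,0],[0,0,-4,0],[0,0,-5,0],[0,0,-5,0]],
  ],
)

```text
time: 30.55
tcp_pos: [0.5584, -0.0225, 0.1267]
eef_rot: [2.315, 2.123, -0.001]
ft_force: [2.1, -3.7, -3.9]
opening: 0.455
```

apply_moves(
  series=[
    [[0,0,-2,0],[0,0,-3,0],[0,0,-3,0]],
  ],
)

```text
time: 30.85
tcp_pos: [0.5587, -0.0227, 0.1262]
eef_rot: [2.314, 2.123, -0.002]
ft_force: [-3.6, -3.5, 10.1]
opening: 0.453
```

apply_moves(
  series=[
    [[0,0,0,-0.08],[0,0,-1,-0.16],[0,0,-1,-0.24],[0,0,-1,-0.3],[0,0,-1,-0.3]],
  ],
)

```text
time: 31.35
tcp_pos: [0.5593, -0.0224, 0.1249]
eef_rot: [2.606, 1.75, 0.001]
ft_force: [-1.3, -3.4, 6.4]
opening: 0.459
```

apply_moves(
  series=[
    [[0,0,0,-0.08],[0,0,-1,-0.16],[0,0,-1,-0.24],[0,0,-2,-0.3],[0,0,-2,-0.3]],
  ],
)

```text
time: 31.85
tcp_pos: [0.5594, -0.0224, 0.1234]
eef_rot: [2.839, 1.341, 0.002]
ft_force: [-1.9, -2.1, 8.8]
opening: 0.461
```

apply_moves(
  series=[
    [[0,0,0,-0.08],[0,0,-1,-0.16],[0,0,-1,-0.24],[0,0,-1,-0.3],[0,0,-1,-0.3]],
  ],
)

```text
time: 32.35
tcp_pos: [0.559, -0.0222, 0.1219]
eef_rot: [3.008, 0.902, 0.001]
ft_force: [-2.8, -3.2, 7.9]
opening: 0.454
```

apply_moves(
  series=[
    [[0,0,0,-0.08],[0,0,-1,-0.16],[0,0,-1,-0.24],[0,0,-2,-0.3],[0,0,-2,-0.3]],
  ],
)

```text
time: 32.85
tcp_pos: [0.5592, -0.0222, 0.1205]
eef_rot: [3.109, 0.443, 0.002]
ft_force: [-2.5, -2.1, 10.1]
opening: 0.457
```

apply_moves(
  series=[
    [[0,0,0,-0.06],[0,0,-1,-0.12],[0,0,-1,-0.18],[0,0,-1,-0.24],[0,0,-1,-0.24]],
  ],
)

```text
time: 33.35
tcp_pos: [0.5588, -0.0219, 0.1195]
eef_rot: [3.138, 0.081, 0.0]
ft_force: [-4.6, -2.3, 11.4]
opening: 0.454
```

```bash
python3 st.py w30; python3 -c "
from h import *
print(r.sense()['wrist_torque'])"
```

```text
33.4 [ 0.5588 -0.0219  0.1195] yaw 0.052 0.458 [-3.6 -1.6 11.5]
[-0.01787857  0.83705268  2.53803282]
```

apply_moves(
  series=[
    [[0,0,0,-0.05],[0,0,0,-0.1],[0,0,0,-0.1]],
  ],
)

```text
time: 33.7
tcp_pos: [0.5576, -0.022, 0.1197]
eef_rot: [3.137, -0.067, -0.005]
ft_force: [-8.6, -2.8, 15.9]
opening: 0.458
```

```bash
python3 st.py w31; python3 -c "
from h import *
print(r.sense()['wrist_torque'])"
```

```text
33.75 [ 0.5576 -0.022   0.1197] yaw -0.042 0.457 [-8.5 -2.4 15.9]
[-0.14758501  1.77347625  4.51869019]
```

View pics/w31.png

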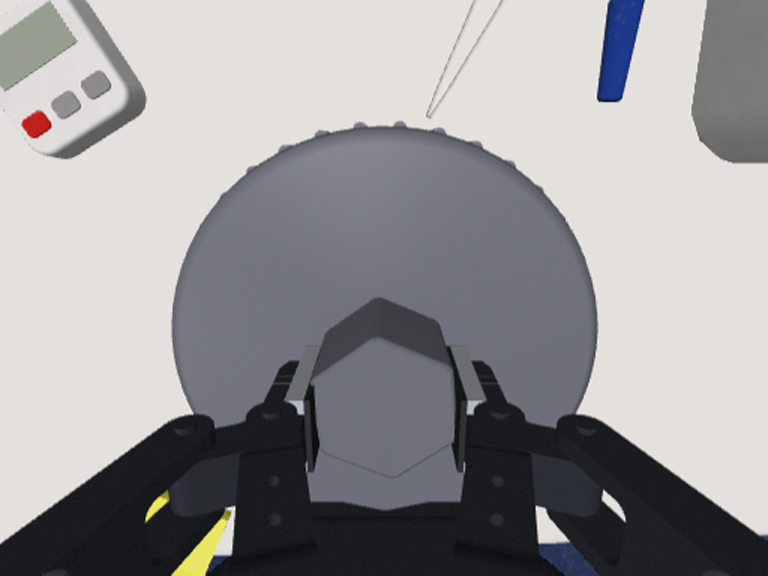

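apply_moves(
  series=[
    [[0,0,1,0.05],[0,0,2,0.08],[0,0,2,0.08]],
  ],
)

```text
time: 34.05
tcp_pos: [0.5576, -0.0216, 0.1198]
eef_rot: [-3.141, -0.041, 0.004]
ft_force: [-4.3, -0.6, 6.5]
opening: 0.458
```

```bash
python3 st.py w32; python3 -c "
from h import *
print(r.sense()['wrist_torque'])"
```

```text
34.1 [ 0.5576 -0.0217  0.1198] yaw 0.025 0.455 [-4.2 -0.7  7.3]
[-0.36452981  1.11614674  0.17213654]
```

View pics/w32.png

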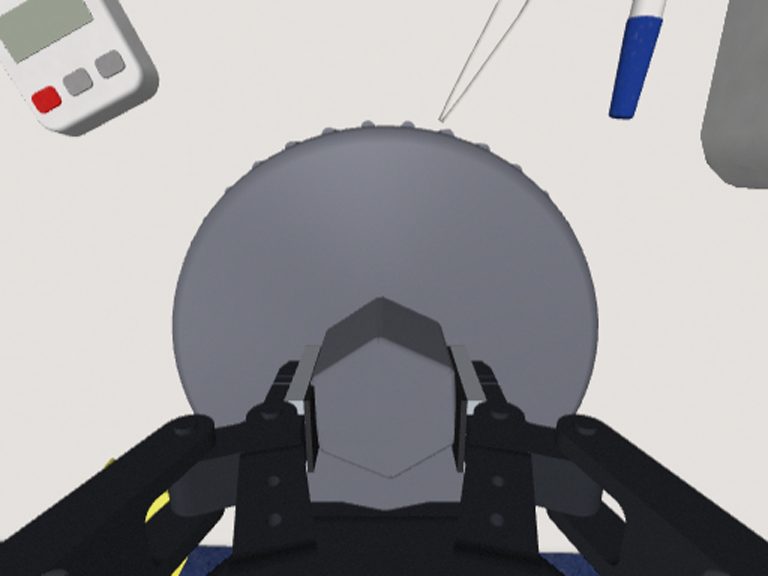

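apply_moves(
  series=[
    [[0,0,0,0],[0,0,0,0],[0,0,0,0],[0,0,1,0]],
  ],
  gripper=-0.4,
)

```text
time: 34.5
tcp_pos: [0.5583, -0.0216, 0.12]
eef_rot: [-3.141, -0.039, 0.001]
ft_force: [-1.0, -0.5, 0.4]
opening: 0.702
```

```bash
python3 st.py w33
python3 - <<'E'
from h import *
w=r.camera("wrist"); save(w["frame"],"w34",(190,180,330,345),4)
E
```

```text
34.55 [ 0.5585 -0.0217  0.1203] yaw 0.025 0.701 [ 0.4 -0.6 -0.5]
```

View pics/w34.png

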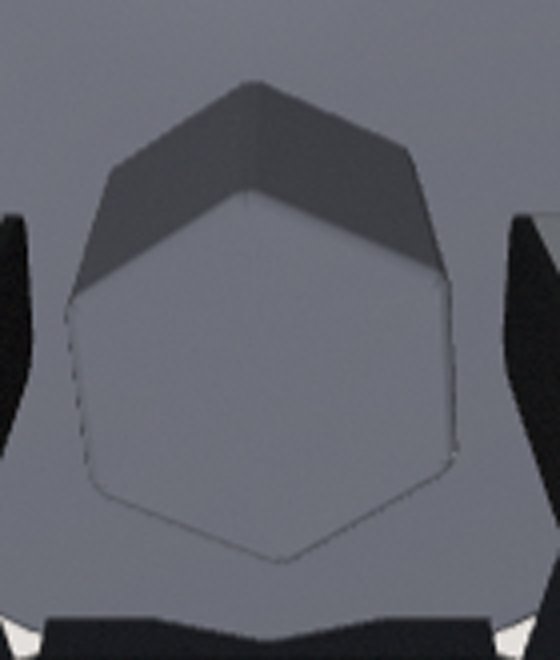

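Run:
```python
from h import *
w=r.camera("wrist")
g=lambda x,y,z: onz(w,190+(x+.5)/4-.5,180+(y+.5)/4-.5,z)[:2]
for z in (.151,):
    H=np.array([g(x,y,z) for x,y in [(248,190),(446,275),(455,465),(282,562),(97,488),(68,300)]])
    c=H.mean(0);d=H-c
    print(z,"c",c.round(4),np.hypot(*d.T).round(4),(np.degrees(np.arctan2(d[:,1],d[:,0]))%60).round(1))
```

```text
0.151 c [ 0.5599 -0.0214] [0.0226 0.0227 0.0228 0.0227 0.0226 0.0229] [6.1 6.3 5.5 5.9 6.4 5.4]
```

apply_moves(
  series=[
    [[1,0,-1,0.078],[1,0,-1,0.078],[1,0,-1,0.078]],
  ],
)

```text
time: 34.95
tcp_pos: [0.5594, -0.0218, 0.1193]
eef_rot: [-3.138, -0.159, 0.0]
ft_force: [0.1, 0.0, 0.7]
opening: 0.702
```

apply_moves(
  series=[
    [[0,0,0,0],[0,0,0,0],[0,0,0,0],[0,0,0,0],[0,0,0,0]],
  ],
  gripper=1,
  newtons=100,
)

```text
time: 35.45
tcp_pos: [0.5596, -0.0219, 0.1197]
eef_rot: [3.137, 0.161, 0.001]
ft_force: [-0.9, 0.1, 3.6]
opening: 0.455
```

apply_moves(
  series=[
    [[0,0,-1,-0.03],[0,0,-1,-0.06],[0,0,-1,-0.06],[0,0,-1,-0.06]],
  ],
)

```text
time: 35.85
tcp_pos: [0.5594, -0.022, 0.1194]
eef_rot: [3.138, 0.08, -0.001]
ft_force: [-3.1, -1.4, 8.6]
opening: 0.45
```

```bash
python3 st.py w35; python3 -c "
from h import *
print(r.sense()['wrist_torque'])"
```

```text
35.9 [ 0.5594 -0.022   0.1194] yaw 0.051 0.453 [-3.9 -1.1  9. ]
[0.14170428 0.75461141 3.31757739]
```

View pics/w35.png

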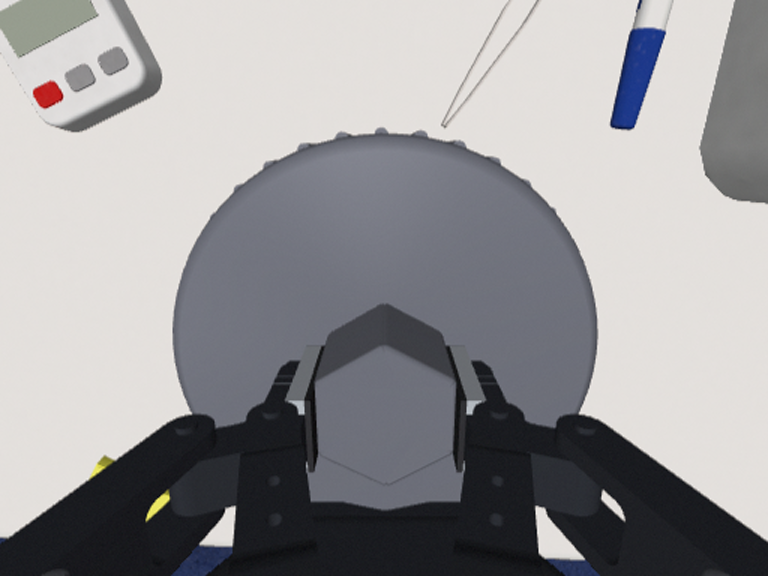

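apply_moves(
  series=[
    [[0,0,0,-0.02],[0,0,0,-0.04],[0,0,0,-0.04]],
  ],
)

```text
time: 36.2
tcp_pos: [0.5585, -0.0221, 0.1194]
eef_rot: [3.139, 0.016, -0.005]
ft_force: [-7.7, 0.0, 11.0]
opening: 0.457
```

```bash
python3 st.py w36; python3 -c "
from h import *
print(r.sense()['wrist_torque'])"
```

```text
36.25 [ 0.5584 -0.022   0.1193] yaw 0.01 0.453 [-7.   0.9 10.4]
[-0.31365677  1.36526759  2.66434324]
```

View pics/w36.png

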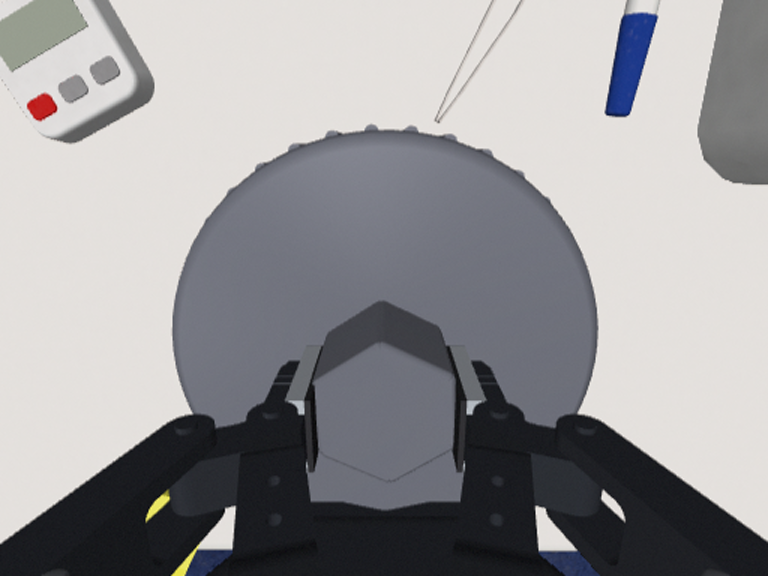

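apply_moves(
  series=[
    [[0,0,2,0],[0,0,2,0],[0,0,2,0],[0,0,2,0]],
  ],
  gripper=-0.8,
)

```text
time: 36.65
tcp_pos: [0.5593, -0.0218, 0.12]
eef_rot: [-3.141, -0.003, 0.0]
ft_force: [0.2, 0.1, -0.5]
opening: 0.899
```

apply_moves(
  series=[
    [[0,0,20,0],[0,0,60,0],[0,0,105,0],[0,0,145,0],[0,0,145,0],[0,0,145,0]],
  ],
)

```text
time: 37.25
tcp_pos: [0.56, -0.022, 0.2662]
eef_rot: [3.141, 0.004, 0.004]
ft_force: [-0.5, 0.4, -0.9]
opening: 0.897
```

```bash
python3 st.py w37
python3 - <<'E'
from h import *
s=r.camera("scene"); save(s["frame"],"s37",(170,130,330,270),4)
t=r.camera("top"); save(t["frame"],"t37",None,1.5)
w=r.camera("wrist"); save(w["frame"],"w38",(150,60,370,250),3)
E
```

```text
37.3 [ 0.5591 -0.0217  0.2644] yaw 0.002 0.901 [ 0.2  0.6 -1.2]
```

View pics/s37.png

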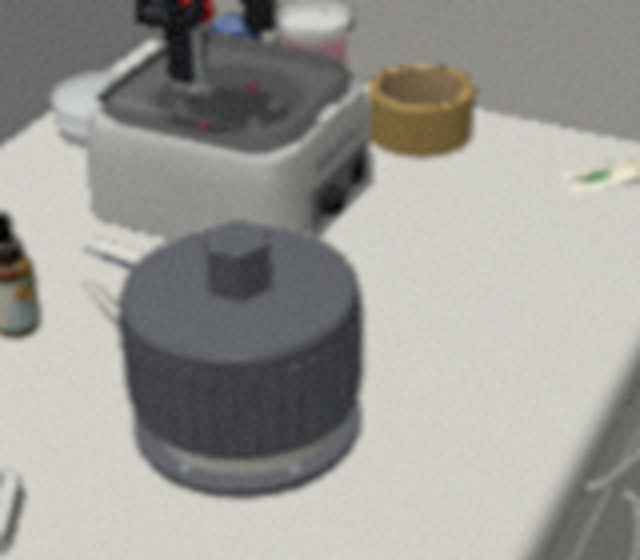

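View pics/w38.png

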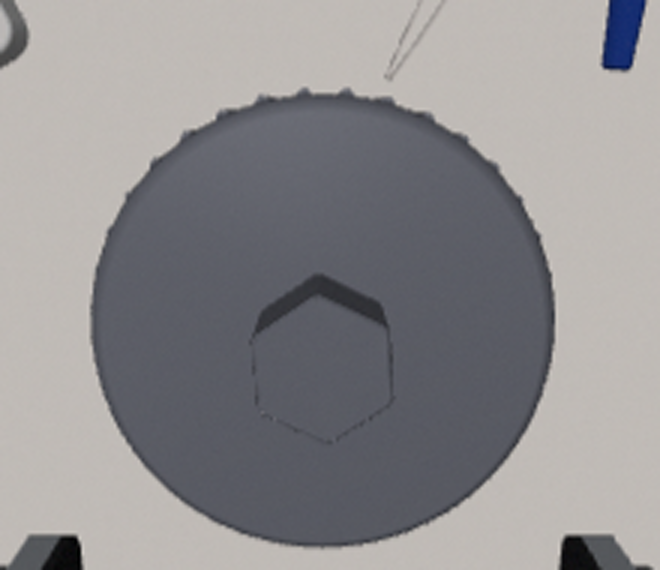

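Run:
```python
from h import *
w=r.camera("wrist"); t=r.camera("top"); s=r.camera("scene")
C=[(318,294),(388,328),(393,402),(330,442),(257,408),(251,340)]
px=lambda x,y:(150+(x+.5)/3-.5,60+(y+.5)/3-.5)
H=np.array([onz(w,*px(*p),.151)[:2] for p in C]);c=H.mean(0);d=H-c
print(c.round(4),np.hypot(*d.T).round(4),(np.degrees(np.arctan2(d[:,1],d[:,0]))%60).round(1))
u=np.mean([px(*p) for p in C],0)
# scene hex top: corners in s37 crop (4x, origin 170,130)
S=np.mean([(207,243),(222,232),(240,222),(270,236),(257,257),(238,265),(209,252)],0)
S=[(170+(240+.5)/4-.5),(130+(245+.5)/4-.5)]
print(tri(w,u,s,S), "expected top z .150-.151")
for z in (.150,.151,.157): print(z,proj(s,[c[0],c[1],z]),S)
```

```text
[ 0.5603 -0.022 ] [0.0224 0.0225 0.0229 0.0225 0.0226 0.0226] [3.7 4.  4.8 5.7 1.2 6.8]
(array([ 0.55813714, -0.02227207,  0.14376786]), np.float64(0.0009253070049823869)) expected top z .150-.151
0.15 [228.51581051 188.71319785] [229.625, 190.875]
0.151 [228.49473371 188.3777418 ] [229.625, 190.875]
0.157 [228.3677459  186.35661794] [229.625, 190.875]
```

View pics/t37.png

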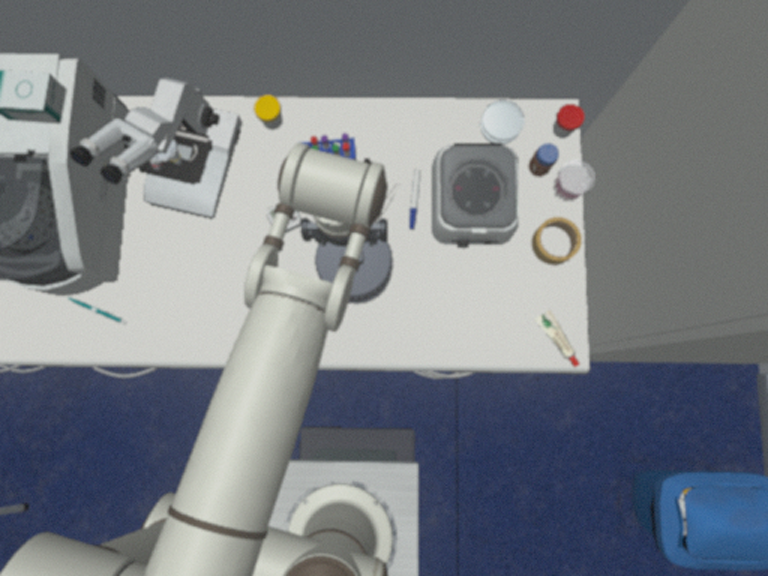

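Run:
```python
from h import *
s=r.camera("scene"); save(s["frame"],"s39",None,1.5)
```

```text
(no output)
```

View pics/s39.png

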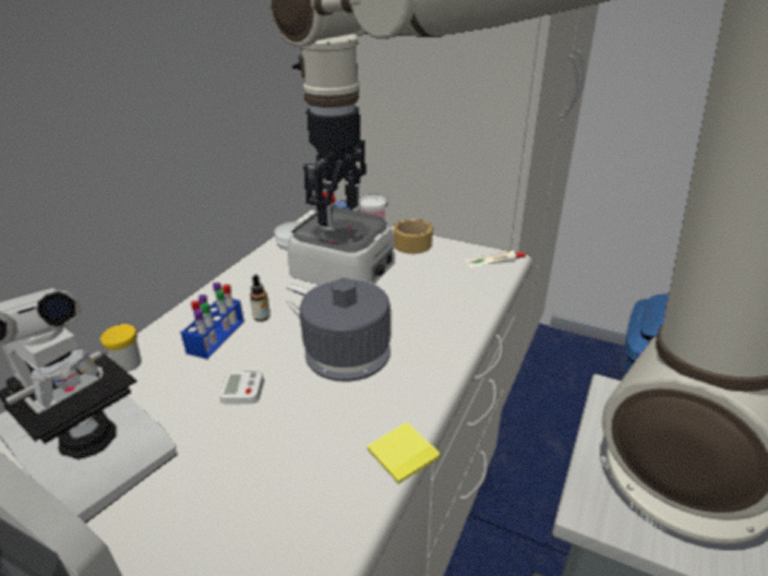

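The lid sits level and low on the drum at about (345,330). The timer, sticky pad and gel tube are where they were, and the gripper is clear of everything.

```bash
python3 -c "
from plant import r
print(r.sign_off())"
```

```text
the job is handed in; nothing more can be done
None
```

I put all four spare bottles upright into the four empty pockets, closed the drum with its lid, and handed the job in at about 37.5 s of the 210 s. The bottle that was already in the drum was not touched. The lid had been knocked a few centimetres aside during the run, so I located it again before gripping it.

**Closing the lid**
- I set the lid over the neck and turned it counterclockwise. It rode the ridges from about 45 to 50 mm, then dropped to about 38.5 mm, which is within the 38–41 mm of the thread starts.
- I then turned it clockwise until the jaws began to slip on the grip at the stop.
- Easing the torque before release let the lid turn back about 2–3°. I gripped it again, turned it to the stop and opened the gripper there.

**Last checks**
- **Lid height:** by the gripper it ended at about 31.7 mm, inside the 31–32 mm that counts as home. A coarse two-camera check put the lid's top at 144 mm, about 7 mm lower than the expected 151 mm. I put this down to rough pixel picking, so it does not confirm the height.
- **Turn to home:** by the gripper's turn it was roughly 80–83°, at the low end of the 80–110° range.
- **Bottles:** the last picture before closing showed five upright bottles, one in each pocket.
- **Surroundings:** in the last picture the lid sat level, the timer, gel tube and sticky pad were where they had been, and the gripper was clear of everything.

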